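Swing the drain hook home over the tray and hang the slide rack

TASK

The rinsed slide rack has to drain over the steel drip tray. Turn the stand's swivel hook from where it is parked until it faces the tray, and push its head down so that the index pin sits fully home in the notch of the brass collar; the notch must be found by feel, with light pressure, never forcing the pin. Then hang the rack by the arch of its handle in the dip of the hook and leave it hanging still, keeping it upright all the way so that no slide falls out, and leave the other things where they are.

Things in the scene. Friction and masses are not known exactly. Their poses are not given: they have to be found in the camera images.
- drain_stand: Fixed drain stand: grey base plate 104 x 100 x 14 mm, steel post 15 mm thick, brass index collar near its top. Origin: on the post's axis at table height, z up; its -x axis points from the post to the drip tray's middle (the plate lies mostly behind the post).
- hook_head: Turning head on the post: blue disc 47 mm across, a black upright wing grip on it (36 mm along the hook, 14 mm thick, 42 mm tall), a 6 mm wire hook reaching out to its -x side. Under the disc a square steel index pin, 6 mm wide, points the same way as the hook, 10 to 22 mm from the axis. Origin: on the post's axis, at table height when home.
- swivel (a joint): Turn of the head on the stand, rad, counter-clockwise from above; 0 = hook to the stand's -x; range -1.9 to 1.9; starts parked at 0.75 to 1.0, turns easily. The pin enters the notch within about 0.05 rad of its middle; once in, the head is locked but for that play, and turning it on in a firm grip overloads the pin (over 25 N) within about 0.1 rad.
- lift (a joint): Height of the head above home, m: 0 = pin fully home in the notch, about 0.008 = pin riding on the collar's face, 0.016 = upper stop; starts raised, 0.009 to 0.013. A snug sleeve holds the head at the height where it is left: it takes a push of about 2 N to slide it down and 8 N to pull it up. On the collar's face beside the notch the pin stops hard; more than 25 N on it is too much.
- turn_grip (a point): Middle of the wing grip (on the turning axis, 27 mm above the wing's foot and 15 mm under its top); its -x axis points along the hook. Grip it across its 14 mm, at right angles to the hook, from above. When the head is home it is 203 mm above the table.
- hook_seat (a point): Where the wire centre of the rack handle's arch lies when it hangs in the dip of the hook: 108 mm from the turning axis, 164 mm above the table when the head is home. The lowest wire of the hook reaches 9 mm below this point; the straight arm between the dip and the disc has its top 7 mm above this point.
- hook_tip (a point): Top of the hook's upturned tip, 12 mm further out than hook_seat and 13 mm above it.
- drip_tray: Fixed shallow steel tray, 128 mm (x) by 225 mm (y), rim 18 mm high. Origin: centre of its underside, z up.
- slide_rack: Loose steel rack of eight upright glass slides, 80 (x) by 75 (y) mm, slide tops 34 mm above its feet, 0.15 to 0.26 kg. Over it a 5 mm wire bail in its y-z plane (uprights at y = +-37 mm). The hook enters under the bail along the rack's x axis, either way round; the opening is 68 mm wide, 45 mm high under the arch, 39 mm beside it. Origin: centre of its underside, z up.
- rack_eye (a point): Wire centre of the raised, 14 mm wide arch in the middle of the bail's top, 82 mm above the rack's underside.
- rack_grip (a point): Point in the black finger grip on the arch (22 mm in x, 12 mm in y, from 8 to 48 mm above the arch), 32 mm above the arch's wire centre; grip it from above across its 12 mm (along the rack's y axis).
- wash_bottle: Bystander: white wash bottle, 65 mm thick, 182 mm tall. Origin: under its middle.
- timer: Bystander: white bench timer, 66 x 62 x 18 mm. Origin: under its middle.
- slide_box: Bystander: grey slide box, 96 x 62 x 26 mm. Origin: under its middle.
- petri: Bystander: clear petri dish, 64 mm across, 16 mm high. Origin: under its middle.
- forceps: Bystander: steel forceps, 118 mm long. Origin: under its middle.
- vial_c: Bystander: small vial with black cap, 23 mm thick, 54 mm tall. Origin: under its middle.
- vial_d: Bystander: small vial with red cap, 23 mm thick, 54 mm tall. Origin: under its middle.
- collar_face (a point): On the post's axis, 160 mm above the table, level with the upper face of the brass collar (48 mm across). The face has one straight radial notch, 8.4 mm wide, 11 mm deep, with a red line below it. The collar was clamped by eye: the notch faces the stand's -x only within 0.45 rad either way; its true direction is not reported (this point does not turn with it).

How it is judged:
By the outcome, as a careful person would: the job done as asked, in the order asked, and still so for the second after the job is handed in, with the robot touching nothing.
It also fails if it takes over 72 s, if anything falls off the work surface, if the arm or the gripper's body presses on something with over 40 N, if the wrist force passes 120 N, or if a joint passes its speed limit or range.

ROBOT

A 6-joint arm with a two-finger parallel gripper is mounted at the origin on the work surface; the furniture and walls round the work are solid. World frame = base frame: x ahead of the robot, y to its left, z up, the work surface at z = 0. Lengths are in mm, angles in rad, forces in N, time in s.
With the tool pointing down it reaches from about 350 to 875 mm from the base axis. Payload 4.2 kg.
Tool frame: the origin (TCP) lies midway between the tips of the shut fingers; the grasp point (between the pads) lies arm.grip_depth behind it (arm.grip_depth is the distance from the TCP to the grasp point, in mm); z points along the fingers, y is the direction in which the jaws open and shut (so a half turn about z gives the same grasp; the last joint's range is limited). The gripper opens to 85 mm and grips with 20 to 120 N. Pads are 22 mm wide; open, the fingers measure 114 mm over their backs; the gripper's body (76 mm by 85 mm) begins 54 mm behind the grasp point. The pads swing forward as they close: fully open they stand 13 mm farther back than shut.
Start: joints at [1.423, 0.385, 0.008, 0, -1.194, -0.259], TCP at [247.262, 573.987, 231.312] pointing down, gripper open.
Joint ranges: [-3.14, 3.14], [-1.21, 2.06], [-1.07, 1.41], [-3.16, 2.05], [-2.99, -0.16], [-3.1, 3.1]. Speed limits (rad/s): [2.79, 2.79, 3.14, 3.14, 3.14, 3.14].

INTERFACE

Orientations are given as a unit quaternion [x, y, z, w].
In Python, from bench import arm gives the robot as it stands.
- The arm moves only by the tool play_rows, never from a script. Its argument "motion" is one flat list of numbers, 7 for each row, row after row: the opening in per cent of the stroke, from 0 (shut) to 100 (fully open), then the shift along the world's x, y, z in cm, then the turn, a rotation vector about the world's x, y, z in degrees. A call has 1 to 5 rows; each row is the pose to reach, as a shift and turn from the pose commanded when the call began; what a row does not reach only later rows make up. A row lasts 1/8 s, in which the tool goes at most 62.5 mm and 10.7 degrees, less where a joint would pass 70% of its speed; a pose out of reach is approached as far as the arm can. A call with a gripper value outside its range is refused whole. The fingers move at their own pace and stop on an object; the grip force is fixed at half the most. Time passes only in rows, so rows that repeat a pose let the fingers close. It gives the time, the measured TCP pose, the force and the opening at its end, in the units of the state.
- arm.read_state(): the state, without advancing time (a new reading comes with each control period).
- arm.get_image(name): name is "scene" or "top" or "wrist"; returns (picture, depth): 480x640x3 uint8, red, green, blue; 480x640 float32, mm along the optical axis (not along the pixel's ray), 0 where there is no reading.
- arm.camera_info(name): a dict with "fovy" (degrees; the focal length in pixels is half the picture's height over the tangent of half this angle, whatever the lens; pixels are square), "cx", "cy" (the principal point, pixels), "k1" (the pictures are not rectified: a ray, as slopes to the right and down, at radius r is drawn at 1 + k1 r^2 times it, then the intrinsics apply), "R" (3x3) and "t" (3): a world point X has camera coordinates R X + t. Camera axes: x right, y down, z forward; pixel columns grow to the right and rows downward; lengths in mm; the calibration is good to about 2 mm. A picture is of the moment at which its call begins: read the wrist's pose just before it. camera_info takes no time and is no camera call; for the wrist camera it gives the pose at the moment of the call.
- arm.job_done(): hands the job in, once; it reports no verdict.
Trained networks look in the newest picture that a camera, given by its name, has taken for a name from the list of things; names that differ only in an ending like _2 or _b are one class to them, and where a whole thing is asked for, a point or a joint stands for the part that bears it (a point fixed in the world has none). Each returns a list of dicts, best first, with "confidence" (0 to 1); they miss things now and then, are a little off and sometimes report something else, mostly with a low value. They report only what shows in the picture. A call takes as long as a camera call.
- arm.outline_of(thing, camera): "mask" (480x640 bool, what is visible of it) and "extent" ([left, top, width, height] in pixels, round what is visible of it).
- arm.place_of(thing, camera): "uv" ([column, row] in pixels: a listed point, or the origin of a listed thing).
The state is a dict: "clock": time; "joints": joint angles; "joint_vel": joint speeds; "joint_efforts": joint torques, N m; "position": TCP position; "ee_rot": TCP orientation; "contact_force": force on the tool from outside, world axes, zero at the start; "wrist_torque": the same for the moment, N m; "gripper_width": finger opening in mm.
Only numpy, scipy, OpenCV 4.12 (cv2) and the standard library are available. Lean on these libraries where they do the work, as an engineer would, in place of code of your own. Each camera call takes 0.05 s, during which the arm holds its last target.

## Working session

There is one attempt and no reset: what is moved stays moved. The work goes in short steps, Python scripts to look and compute and a tool call to move; the robot and the scene stay as the last step left them, time stands still between calls to the robot, and variables do not carry over. Pictures are saved under pics/ and viewed, and the job is handed in when it is done.

Besides the shell and the picture viewer there is one more tool, called by a JSON object that holds its "method" and its "body", one argument or row to a line. play_rows: Moves the arm, as the interface text tells. Its arguments: {"type":"object","properties":{"motion":{"type":"array","items":{"type":"number"}}},"required":["motion"]}

```bash
ls; mkdir -p pics; cat > h.py <<'E'
from bench import arm
import numpy as np, cv2
from scipy.spatial.transform import Rotation as Ro
def snap(cam,fn=None):
    info=arm.camera_info(cam); im,d=arm.get_image(cam)
    if fn: cv2.imwrite('pics/'+fn,cv2.cvtColor(im,cv2.COLOR_RGB2BGR))
    return info,im,d
def K(i):
    f=240/np.tan(np.radians(i['fovy'])/2); return f
def ray(i,uv):
    f=K(i); p=np.array([[(uv[0]-i['cx'])/f,(uv[1]-i['cy'])/f]])
    q=p.copy()
    for _ in range(20): q=p/(1+i['k1']*(q**2).sum())
    return np.array([q[0,0],q[0,1],1.])
def at_depth(i,uv,z):
    R=np.array(i['R']);t=np.array(i['t']); return R.T@(ray(i,uv)*z-t)
def at_height(i,uv,h):
    R=np.array(i['R']);t=np.array(i['t']); c=-R.T@t; d=R.T@ray(i,uv); return c+d*(h-c[2])/d[2]
def proj(i,X):
    R=np.array(i['R']);t=np.array(i['t']); c=R@np.array(X)+t; s=c[:2]/c[2]; s=s*(1+i['k1']*(s@s)); f=K(i)
    return s[0]*f+i['cx'],s[1]*f+i['cy']
def cloud(i,d,step=1):
    f=K(i); v,u=np.mgrid[0:480:step,0:640:step]; z=d[::step,::step]
    p=np.stack([(u-i['cx'])/f,(v-i['cy'])/f],-1); q=p.copy()
    for _ in range(20): q=p/(1+i['k1']*(q**2).sum(-1,keepdims=True))
    P=np.concatenate([q,np.ones_like(q[...,:1])],-1)*z[...,None]
    W=(P-np.array(i['t']))@np.array(i['R'])
    W[z<=0]=np.nan
    return W
def st():
    s=arm.read_state(); 
    for k in s: print(k,np.round(s[k],3))
    return s
E
python3 - <<'E'
from h import *
print(arm.grip_depth); st()
np.set_printoptions(suppress=True,precision=3)
for c in ['scene','top','wrist']:
    i,im,d=snap(c,c+'0.png'); print(c,i)
    np.savez(f'{c}0.npz',d=d,im=im,**{k:np.array(v) for k,v in i.items()})
for c in ['top','scene']:
  for n in ['collar_face','turn_grip','hook_seat','hook_tip','hook_head','slide_rack','rack_eye','rack_grip','drip_tray','drain_stand']:
    r=arm.place_of(n,c); i=arm.camera_info(c)
    print(c,n,[(np.round(x['uv'],1),round(x['confidence'],2)) for x in r[:2]])
E
```

```text
pics
18.700000000000003
clock 0.0
joints [ 1.423  0.386  0.007 -0.    -1.194 -0.259]
joint_vel [-0.     0.    -0.001  0.002  0.001  0.   ]
joint_efforts [ 0.0000e+00 -3.9229e+01  1.8841e+01  4.1860e+00 -4.0000e-03 -0.0000e+00]
position [247.035 573.464 230.226]
ee_rot [ 0.979 -0.202 -0.     0.001]
contact_force [ 0.756 -0.595 -0.606]
wrist_torque [-0.019  0.082 -0.024]
gripper_width 85.122
scene {'fovy': 57.82150485521324, 'cx': 321.22093025202673, 'cy': 238.0048245043827, 'k1': 0.03411866686259664, 'R': array([[ 0.854, -0.519,  0.022],
       [-0.218, -0.396, -0.892],
       [ 0.472,  0.757, -0.451]]), 't': array([-518.323,  168.611,  856.998])}
top {'fovy': 52.24766708670685, 'cx': 319.174969376647, 'cy': 236.84264500789345, 'k1': -0.12507213244330945, 'R': array([[-0.022, -1.   , -0.015],
       [-0.991,  0.024, -0.128],
       [ 0.128,  0.012, -0.992]]), 't': array([-167.524,  514.853,  921.347])}
wrist {'fovy': 65.2413476914043, 'cx': 314.6301976312787, 'cy': 242.5651680184457, 'k1': -0.07109550677191707, 'R': array([[-0.395, -0.918,  0.001],
       [-0.882,  0.38 ,  0.279],
   
[... 476 characters left out ...]
p drip_tray [(array([261.7, 239.4]), 0.57), (array([438.8, 242. ]), 0.22)]
top drain_stand [(array([259.4, 189.7]), 0.69)]
scene collar_face [(array([333. , 337.3]), 0.73), (array([335. , 202.1]), 0.68)]
scene turn_grip [(array([340.8, 176.4]), 0.75)]
scene hook_seat [(array([331.7, 214.6]), 0.72)]
scene hook_tip [(array([335.6, 209.6]), 0.76), (array([335.5, 261.1]), 0.44)]
scene hook_head []
scene slide_rack [(array([332.6, 339.2]), 0.68)]
scene rack_eye [(array([332.9, 303.3]), 0.65)]
scene rack_grip [(array([336.2, 288.5]), 0.92), (array([420.5, 295.7]), 0.26)]
scene drip_tray [(array([304.9, 274.7]), 0.92), (array([336.2, 288. ]), 0.33)]
scene drain_stand [(array([336. , 260.6]), 0.73)]
```

View pics/top0.png

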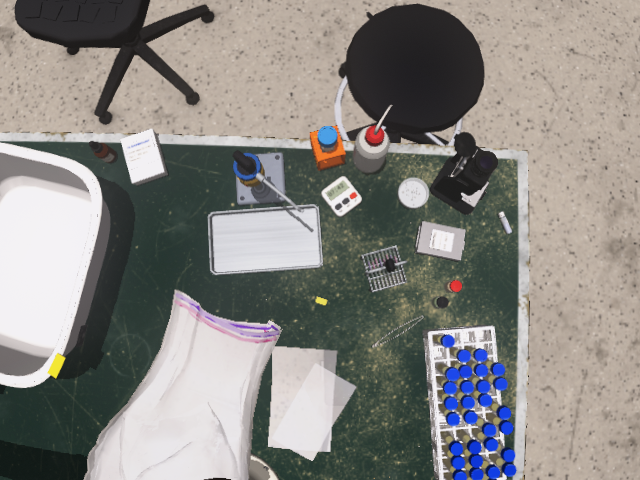

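View pics/scene0.png

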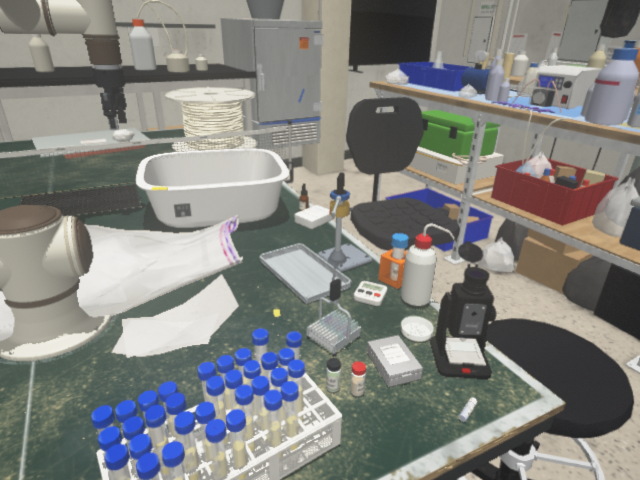

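View pics/wrist0.png

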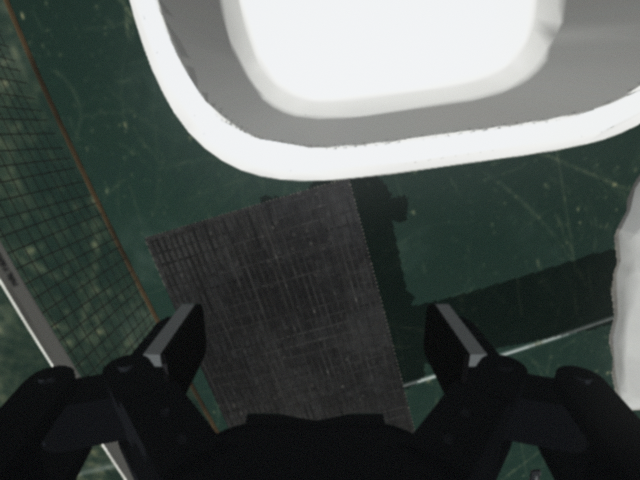

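```bash
cat >> h.py <<'E'
def load(c,n='0'):
    z=np.load(f'{c}{n}.npz'); i={k:z[k] for k in ['fovy','cx','cy','k1','R','t']}
    return i,z['im'],z['d']
E
python3 - <<'E'
from h import *
np.set_printoptions(suppress=True,precision=1)
i,im,d=load('top'); W=cloud(i,d); np.save('Wtop.npy',W)
for n,uv in dict(coll=(251,166),grip=(242,158),tip=(311,230),mid=(285,205),rackgrip=(390,265),rackeye=(388,267),bott=(377,133),timer=(341,196),blue=(327,136),micro=(465,170),box=(440,240),tray=(265,240)).items():
    print(n,W[uv[1],uv[0]])
print('tray corners',[at_height(i,p,18)[:2] for p in [(209,208),(318,206),(322,263),(213,273)]])
print('base plate corners',[at_height(i,p,14)[:2] for p in [(236,157),(281,152),(285,198),(238,204)]])
s,ims,ds=load('scene'); Ws=cloud(s,ds)
for n,uv in dict(grip=(340,180),seat=(331,214),rg=(336,288)).items(): print(n,Ws[uv[1],uv[0]])
print('origin in top',proj(i,[0,0,0]))
# heights >170 points
Z=W[...,2]; m=(Z>195)&(W[...,0]>300); print(m.sum(), [ (np.nanmin(W[m][:,k]),np.nanmax(W[m][:,k])) for k in range(3)])
for im_,nm,b in [(im,'top',(200,120,340,300)),(ims,'scene',(250,160,430,360))]:
    c=im_[b[1]:b[3],b[0]:b[2]]; c=cv2.resize(c,None,fx=4,fy=4,interpolation=cv2.INTER_CUBIC)[:600,:800]
    cv2.imwrite(f'pics/crop_{nm}.png',cv2.cvtColor(c,cv2.COLOR_RGB2BGR))
E
```

```text
coll [601.3 -76.3 227.6]
grip [613.2 -62.8 233.2]
tip [ 528.9 -162.9    2.3]
mid [ 581.6 -111.1    1.4]
rackgrip [ 445.8 -302.   132.2]
rackeye [ 442.7 -298.9  128.3]
bott [ 674.5 -285.9  158.6]
timer [ 594.7 -224.9   14. ]
blue [ 687.1 -199.   112.4]
micro [ 606.9 -438.4  151.5]
box [ 498.9 -415.3   32. ]
tray [510.8 -70.    3.1]
tray corners [array([576.5,  41. ]), array([ 574.6, -178.3]), array([ 460.7, -183.7]), array([445.6,  32.2])]
base plate corners [array([682. , -12.7]), array([ 689.6, -105.2]), array([ 593.5, -112.3]), array([583.8, -17.2])]
grip [603.  -78.3 223.4]
seat [591.2 -64.2 136.7]
rg [ 445.  -312.   118.7]
origin in top (np.float64(234.0357198483009), np.float64(498.50254491252645))
605 [(np.float64(597.7050448183206), np.float64(659.2612062389052)), (np.float64(-444.63859991570575), np.float64(-46.50727853487152)), (np.float64(195.01420846278967), np.float64(236.0234639176429))]
```

View pics/crop_top.png

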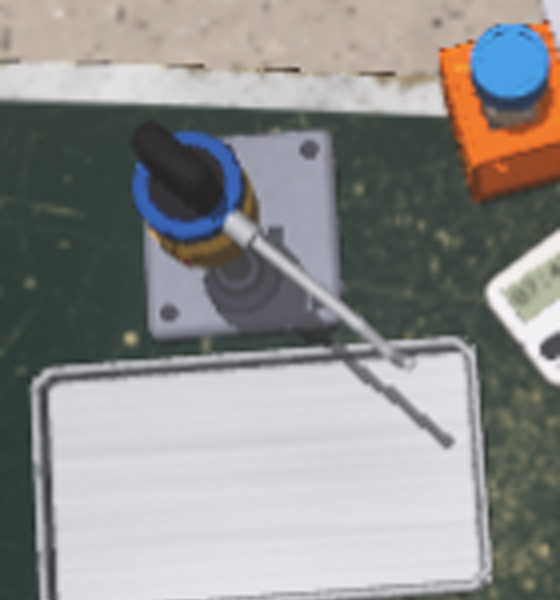

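View pics/crop_scene.png

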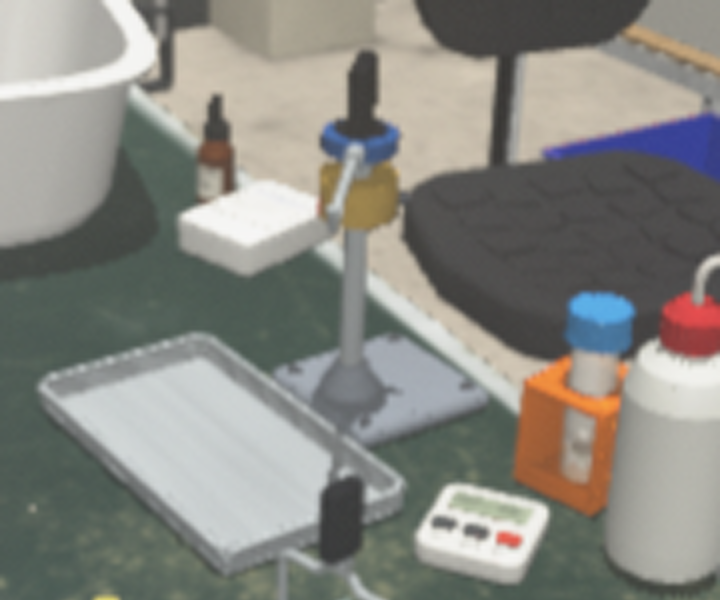

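```bash
python3 - <<'E'
from h import *
np.set_printoptions(suppress=True,precision=0,linewidth=200)
W=np.load('Wtop.npy')
print('grid height max per 80mm cell; rows x, cols y')
xs=np.arange(150,760,60); ys=np.arange(500,-460,-60)
print('y  ',ys)
for x in xs:
    r=[]
    for y in ys:
        m=(abs(W[...,0]-x)<30)&(abs(W[...,1]-y)<30)
        r.append(np.nanmax(W[...,2][m]) if m.sum()>3 else -1)
    print(x,np.array(r))
i,im,d=load('wrist'); print('wrist cam pos',-np.array(i['R']).T@i['t'])
print(Ro.from_quat([ 0.979,-0.202,-0.,0.001]).as_matrix())
i,_,_=load('top')
print('tip',at_height(i,(302,211),188),'root',at_height(i,(259,176),190))
E
```

```text
grid height max per 80mm cell; rows x, cols y
y   [ 500  440  380  320  260  200  140   80   20  -40 -100 -160 -220 -280 -340 -400]
150 [  8.   7.   8.   8.  66. 109. 122. 125. 122.  99.  26.  28.  27.   8.   8. 138.]
210 [  6.   8. 139. 138.   9.  92. 112. 118. 110.  99.  30.  37.  42.   8.   7. 137.]
270 [ -1. 128. 146. 146. 146.   7.  91.  99. 115. 123. 109.  75.  71.  11.   7. 158.]
330 [ 38.  41.  14. 143. 145.   8.  84. 113. 146. 154. 144.  75.   7.  12.  11. 131.]
390 [ 10.  11.  12.  10. 145.   7.   9. 131. 143.   8.   7.   8.   7.  38.  37.  59.]
450 [ 12.  13.  11.  11. 145. 144.   8.   8.  23.  23.  24.  23.   7. 134.  85.  31.]
510 [ 12.  11.  12.  11. 144. 144.   7.   8.  24.   9.  10. 191.   7.  37.  37.  32.]
570 [ 10.  12.  11.  12. 142. 145.   8.   7.  25. 234. 231. 186.  25.  23.  21. 134.]
630 [ 57.  76. 143. 144. 145. 144.  34.   8.   9. 236. 236.  69.  71. 154.  21. 208.]
690 [ 75. 145. 145. 144.  97.  35.  34.   7.   7.  20.  21. 118. 118. 185. 118.   8.]
750 [  9.   8.   7.   7.   7.  34.  33.   6.   7.   6.   5.   3.  68.  -1. 165.  -1.]
wrist cam pos [313. 546. 372.]
[[ 1. -0. -0.]
 [-0. -1. -0.]
 [ 0.  0. -1.]]
tip [ 534. -154.  188.] root [594. -84. 190.]
```

{"method": "play_rows", "body": {
  "motion": [100, 1.4, -4.3, 1, 0, 0, -10.5, 100, 2.8, -8.6, 2, 0, 0, -21, 100, 4.2, -12.9, 3, 0, 0, -31.5, 100, 5.6, -17.2, 3, 0, 0, -42, 100, 7, -21.5, 3, 0, 0, -52.5]
}}

```text
clock: 1.78
position: [317.5, 357.6, 261.7]
ee_rot: [0.787, -0.617, -0.0, -0.0]
contact_force: [-0.4, 0.2, 0.0]
gripper_width: 85.4
```

{"method": "play_rows", "body": {
  "motion": [100, 1.4, -4.3, 0, 0, 0, -10.5, 100, 2.8, -8.6, 0, 0, 0, -21, 100, 4.2, -12.9, 0, 0, 0, -31.5, 100, 5.6, -17.2, 0, 0, 0, -42, 100, 7, -21.5, 0, 0, 0, -52.5]
}}

```text
clock: 2.4
position: [387.5, 142.6, 261.7]
ee_rot: [-0.433, 0.901, 0.0, 0.001]
contact_force: [0.2, 0.6, 0.8]
gripper_width: 85.2
```

{"method": "play_rows", "body": {
  "motion": [100, 1.4, -4.3, 0, 0, 0, -10.5, 100, 2.8, -8.6, 0, 0, 0, -21, 100, 4.2, -12.9, 0, 0, 0, -31.5, 100, 5.6, -17.2, 0, 0, 0, -42, 100, 7, -21.5, 0, 0, 0, -51.6]
}}

```text
clock: 3.02
position: [457.6, -72.5, 261.7]
ee_rot: [0.002, 1.0, 0.0, 0.0]
contact_force: [0.8, 0.2, -0.1]
gripper_width: 85.6
```

{"method": "play_rows", "body": {
  "motion": [100, 0, 0, 0, 0, -9, 0, 100, 0, 0, 0, 0, -18, 0, 100, 0, 0, 0, 0, -27, 0, 100, 0, 0, 0, 0, -36, 0, 100, 0, 0, 0, 0, -36, 0]
}}

```text
clock: 3.65
position: [451.0, -73.1, 255.8]
ee_rot: [-0.001, 0.953, -0.002, 0.304]
contact_force: [0.0, -0.6, -0.4]
gripper_width: 85.4
```

```bash
python3 - <<'E'
from h import *
st()
i,im,d=snap('wrist','w1.png'); np.savez('wrist1.npz',d=d,im=im,**{k:np.array(v) for k,v in i.items()})
print(-i['R'].T@i['t'])
for n in ['collar_face','turn_grip','hook_seat','hook_tip']:
    print(n,[(np.round(x['uv'],1),round(x['confidence'],2)) for x in arm.place_of(n,'wrist')[:2]])
E
```

```text
clock 3.65
joints [ 0.249 -0.214 -0.923  0.523 -0.296 -2.276]
joint_vel [-0.009  0.013  0.12   0.084  0.095 -0.076]
joint_efforts [ 0.344 -7.284 16.954  3.791  1.211 -0.258]
position [451.032 -73.055 255.791]
ee_rot [-0.001  0.953 -0.002  0.304]
contact_force [ 0.018 -0.572 -0.402]
wrist_torque [-0.018  1.144 -0.038]
gripper_width 85.381
[310.78493458 -72.68201336 329.96878347]
collar_face []
turn_grip [(array([325.7, 363.3]), 0.86)]
hook_seat [(array([220.6, 274.3]), 0.82)]
hook_tip [(array([200.6, 283.2]), 0.62)]
```

View pics/w1.png

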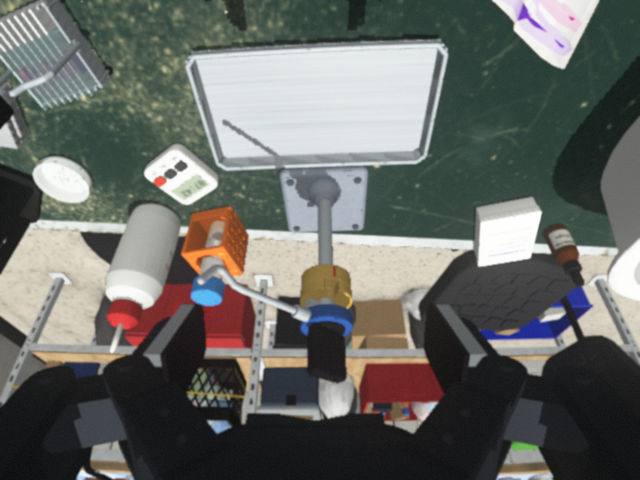

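```bash
python3 - <<'E'
from h import *
i,im,d=load('wrist','1')
c=im[250:340,270:380][::-1,::-1]; c=cv2.resize(c,None,fx=6,fy=6,interpolation=cv2.INTER_CUBIC)
cv2.imwrite('pics/c1.png',cv2.cvtColor(c,cv2.COLOR_RGB2BGR))
c=im[150:400,180:400][::-1,::-1]; c=cv2.resize(c,None,fx=2.4,fy=2.4,interpolation=cv2.INTER_CUBIC)
cv2.imwrite('pics/c1b.png',cv2.cvtColor(c,cv2.COLOR_RGB2BGR))
E
```

```text
(no output)
```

View pics/c1.png

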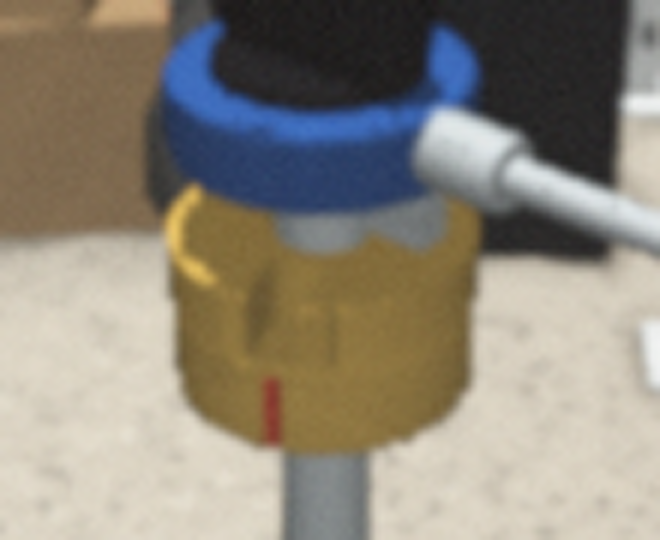

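View pics/c1b.png

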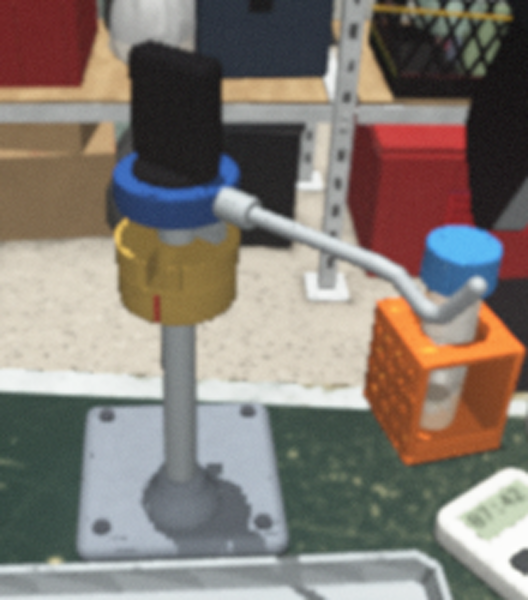

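```bash
python3 - <<'E'
from h import *
np.set_printoptions(suppress=True,precision=2)
i,im,d=load('wrist','1'); W=cloud(i,d)
cam=-i['R'].T@i['t']
# blue mask & gold & red in wrist
hsv=cv2.cvtColor(im,cv2.COLOR_RGB2HSV)
blue=(hsv[...,0]>100)&(hsv[...,0]<125)&(hsv[...,1]>130); blue[:300]=0; blue[350:]=0; blue[:,:285]=0; blue[:,370:]=0
gold=(hsv[...,0]>15)&(hsv[...,0]<30)&(hsv[...,1]>110)&(np.arange(640)[None]>290)&(np.arange(640)[None]<360)&(np.arange(480)[:,None]>255)&(np.arange(480)[:,None]<315)
red=((hsv[...,0]<6)|(hsv[...,0]>172))&(hsv[...,1]>110)&(np.arange(640)[None]>310)&(np.arange(640)[None]<350)&(np.arange(480)[:,None]>255)&(np.arange(480)[:,None]<290)
for n,m in [('blue',blue),('gold',gold),('red',red)]:
    v,u=np.where(m); print(n,m.sum(),u.mean(),v.mean(),u.min(),u.max(),v.min(),v.max(), np.nanmedian(W[m],0),np.nanmin(W[m],0),np.nanmax(W[m],0))
# gold per-row extents
for r in range(265,285,3):
    u=np.where(gold[r]|red[r])[0]; print(r,u.min(),u.max(),(u.min()+u.max())/2)
# circle fit to collar side points in wrist: z in 135-155
m=gold&(W[...,2]<152)&(W[...,2]>125); P=W[m][:,:2]
from scipy.optimize import least_squares
f=least_squares(lambda c:np.hypot(P[:,0]-c[0],P[:,1]-c[1])-24,[610,-72],loss='soft_l1'); print('collar centre',f.x,m.sum(),np.std(f.fun))
# post
pm=(W[...,2]>50)&(W[...,2]<110)&(abs(W[...,0]-605)<30)&(abs(W[...,1]+72)<25)
P2=W[pm][:,:2]; f2=least_squares(lambda c:np.hypot(P2[:,0]-c[0],P2[:,1]-c[1])-7.5,[610,-72],loss='soft_l1'); print('post',f2.x,pm.sum())
# post rows pixel centre
c=f.x
# red azimuth
v,u=np.where(red)
for C in (f.x,f2.x):
  az=[]
  for a,b in zip(u,v):
    dr=i['R'].T@ray(i,(a,b)); o=cam[:2]-C; A=dr[:2]@dr[:2];B=o@dr[:2];D=o@o-24**2
    s=(-B-np.sqrt(B*B-A*D))/A; p=o+s*dr[:2]; az.append(np.arctan2(p[1],p[0])); zz=cam[2]+s*dr[2]
  az=np.array(az); print('red swivel from world -x',np.mean((az-np.pi+np.pi)%(2*np.pi)-np.pi), zz)
# Tray: bright fit using corners in wrist at z=18
for uv in [(187,47),(445,40),(416,164),(218,170)]: print(at_height(i,uv,18))
t,imt,dt=load('top')
hs=cv2.cvtColor(imt,cv2.COLOR_RGB2HSV); b=(hs[...,0]>100)&(hs[...,0]<125)&(hs[...,1]>130); b[:145]=0;b[200:]=0;b[:,:220]=0;b[:,290:]=0
v,u=np.where(b); (cx,cy),r=cv2.minEnclosingCircle(np.stack([u,v],1).astype(np.float32)); print('disc top uv',cx,cy,r,at_height(t,(cx,cy),184))
print('hook_seat/tip by wrist', at_height(i,(220.6,274.3),164+11),at_height(i,(200.6,283.2),177+11))
E
```

```text
blue 816 328.31495098039215 317.74264705882354 300 351 305 335 [595.75 -60.89 184.84] [ 590.22 -152.57 -545.41] [2174.08  -40.96  194.76]
gold 1585 326.46876971608833 285.01703470031543 300 352 265 308 [596.92 -62.22 152.31] [ 589.2   -86.58 -751.18] [2237.63  143.    160.15]
red 9 334.0 271.0 334 334 267 275 [590.7  -55.65 140.28] [589.8  -55.76 136.08] [591.81 -55.51 144.8 ]
265 319 331 325.0
268 311 340 325.5
271 306 345 325.5
274 304 347 325.5
277 303 348 325.5
280 303 349 326.0
283 302 349 325.5
collar centre [615.07 -63.25] 771 2.5840527573908987
post [614.79 -62.93] 626
red swivel from world -x -0.32522359896543107 144.27742550580075
red swivel from world -x -0.3099519390654084 144.53533000054466
[ 446.07 -178.77   18.  ]
[439.8   32.07  18.  ]
[569.56  34.53  18.  ]
[ 578.76 -178.39   18.  ]
disc top uv 246.34100341796875 166.07322692871094 13.690498352050781 [613.82 -61.76 184.  ]
hook_seat/tip by wrist [ 545.47 -143.66  175.  ] [ 537.48 -154.47  188.  ]
```

{"method": "play_rows", "body": {
  "motion": [100, 2, 0, 1, 0, 9, 0, 100, 4, 0, 3, 0, 18, 0, 100, 6, 0, 4, 0, 27, 0, 100, 11, 0.5, 4, 0, 36, 0, 100, 15.8, 0.9, 4, 0, 36, 0]
}}

```text
clock: 4.53
position: [620.6, -60.8, 300.2]
ee_rot: [-0.001, 1.0, 0.001, -0.0]
contact_force: [0.3, -0.6, -0.3]
gripper_width: 85.4
```

{"method": "play_rows", "body": {
  "motion": [100, 0, 0, 0, 0, 0, 10, 100, 0, 0, 0, 0, 0, 20, 100, 0, 0, 0, 0, 0, 30, 100, 0, 0, 0, 0, 0, 40, 100, 0, 0, 0, 0, 0, 49.7]
}}

```text
clock: 5.15
position: [617.2, -61.0, 301.6]
ee_rot: [-0.424, 0.906, 0.001, 0.001]
contact_force: [-0.3, 1.1, -0.1]
gripper_width: 85.4
```

```bash
python3 - <<'E'
from h import *
st()
i,im,d=snap('wrist','w2.png'); np.savez('wrist2.npz',d=d,im=im,**{k:np.array(v) for k,v in i.items()})
print(np.linalg.inv(i['R'])@-i['t'])
print(proj(i,[614.5,-62.7,229]))
for n in ['turn_grip','hook_seat','hook_tip']:
    print(n,[(np.round(x['uv'],1),round(x['confidence'],2)) for x in arm.place_of(n,'wrist')[:2]])
E
```

```text
clock 5.15
joints [ 0.161  0.339  0.115 -0.002 -1.345 -0.856]
joint_vel [ 1.00e-03 -1.00e-03 -2.00e-03 -0.00e+00  1.00e-03  1.34e+00]
joint_efforts [-1.0000e-03 -3.7766e+01  1.9776e+01  4.3900e+00  3.0000e-03 -8.8600e-01]
position [617.195 -61.042 301.576]
ee_rot [-0.424  0.906  0.001  0.001]
contact_force [-0.346  1.076 -0.145]
wrist_torque [-0.037  0.015  0.024]
gripper_width 85.424
[ 571.8163975  -115.6484052   443.09605284]
(np.float64(316.20166053624416), np.float64(250.7831277679949))
turn_grip [(array([314.9, 241.4]), 0.78)]
hook_seat [(array([321.4,  71.7]), 0.64)]
hook_tip [(array([318.9,  49.7]), 0.82)]
```

View pics/w2.png

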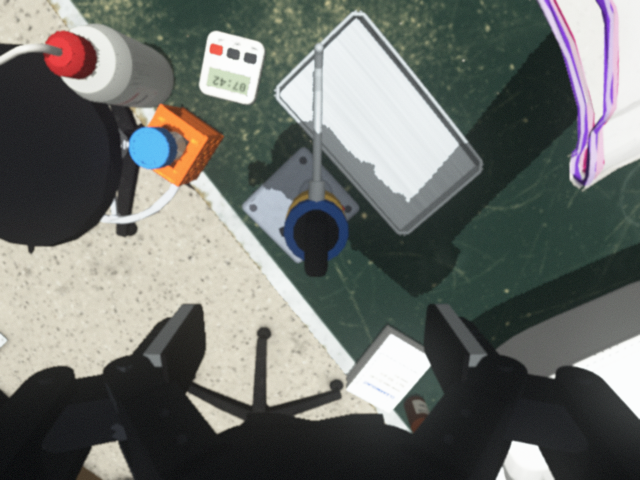

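```bash
python3 - <<'E'
from h import *
np.set_printoptions(suppress=True,precision=2)
i,im,d=load('wrist','2'); W=cloud(i,d)
print('grip',at_height(i,(314.9,241.4),214),'seat',at_height(i,(321.4,71.7),175),'tip',at_height(i,(318.9,49.7),188))
hsv=cv2.cvtColor(im,cv2.COLOR_RGB2HSV)
b=(hsv[...,0]>100)&(hsv[...,0]<125)&(hsv[...,1]>120); b[:180]=0;b[280:]=0;b[:,:270]=0;b[:,370:]=0
v,u=np.where(b); h=cv2.convexHull(np.stack([u,v],1).astype(np.int32)); print('ellipse',cv2.fitEllipse(h)); (e,_,_)=cv2.fitEllipse(h)
print('disc',at_height(i,e,184),'depth z disc',np.nanmedian(W[b][:,2]))
k=(hsv[...,2]<60)&(np.arange(640)[None]>290)&(np.arange(640)[None]<345)&(np.arange(480)[:,None]>205)&(np.arange(480)[:,None]<285)
z=W[k]; top=z[z[:,2]>222]; print('wing top',top.mean(0),top.min(0),top.max(0),len(top)); 
r=cv2.minAreaRect(top[:,:2].astype(np.float32)); print(r)
# hook wire centreline
for row in (60,80,100,120,140,160,175): 
    seg=im[row,295:345].astype(int).sum(1); print(row,W[row,310:330:2,2].round(0))
E
```

```text
grip [614.12 -64.34 214.  ] seat [ 542.64 -143.28  175.  ] tip [ 536.92 -153.02  188.  ]
ellipse ((316.1158447265625, 230.57127380371094), (62.505863189697266, 64.14295196533203), 112.06950378417969)
disc [613.85 -63.24 184.  ] depth z disc 185.96672790087084
wing top [613.41 -64.36 228.98] [599.56 -79.48 222.03] [629.53 -47.19 232.1 ] 1270
((613.9801635742188, -63.555824279785156), (34.97188949584961, 14.67308235168457), 49.73206329345703)
60 [  5.   2. 179. 180. 181. 180. 179.   1.   0.  -1.]
80 [  1.   1. 175. 177. 177. 176. 174.   0.   1.   2.]
100 [ -0.   1. 181. 183. 183. 182. 179.   1.   3.   3.]
120 [ -0.   1. 182. 184. 184. 183.   2.   2.   0.   1.]
140 [ -2.  -2. 182. 184. 184. 182.   1.   1.   0.   2.]
160 [ 13.  13. 183. 182. 182. 180.  -2.  -1.  -1.  -1.]
175 [ 13.  12. 184. 183. 184. 182.  12.  14.  12.  12.]
```

{"method": "play_rows", "body": {
  "motion": [100, -0.3, -0.25, -3, 0, 0, 0, 100, -0.3, -0.25, -6, 0, 0, 0, 100, -0.3, -0.25, -9, 0, 0, 0, 100, -0.3, -0.25, -10.4, 0, 0, 0, 100, -0.3, -0.25, -10.4, 0, 0, 0]
}}

```text
clock: 5.98
position: [612.3, -64.4, 196.7]
ee_rot: [-0.421, 0.907, 0.0, -0.001]
contact_force: [0.9, -0.4, -0.0]
gripper_width: 85.2
```

```bash
python3 - <<'E'
from h import *
s=arm.read_state(); print(s['position'],s['contact_force'],Ro.from_quat(s['ee_rot']).as_matrix()[:,1])
i,im,d=snap('wrist','w3.png')
E
```

```text
[612.34864069 -64.44843993 196.7011627 ] [ 0.92144413 -0.35702447 -0.04932734] [-0.76323888  0.64611561  0.0010133 ]
```

View pics/w3.png

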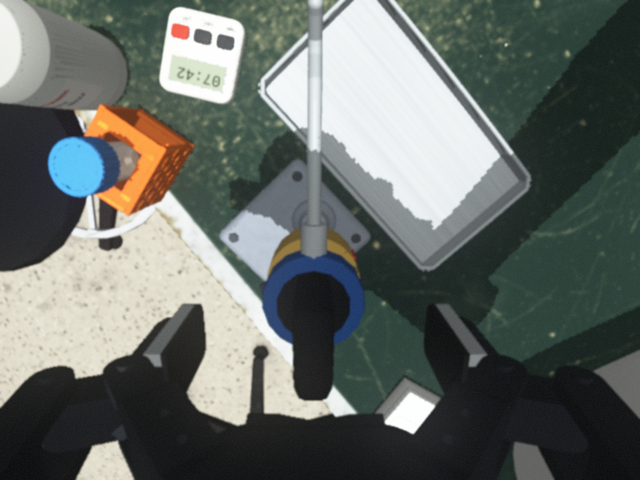

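{"method": "play_rows", "body": {
  "motion": [100, 0.15, 0.1, 0, 0, 0, 0, 0, 0.15, 0.1, 0, 0, 0, 0, 0, 0.15, 0.1, 0, 0, 0, 0, 0, 0.15, 0.1, 0, 0, 0, 0, 0, 0.15, 0.1, 0, 0, 0, 0]
}}

```text
clock: 6.65
position: [613.9, -63.6, 197.5]
ee_rot: [-0.421, 0.907, -0.0, 0.0]
contact_force: [3.3, -2.0, -1.6]
gripper_width: 13.3
```

{"method": "play_rows", "body": {
  "motion": [0, 0, 0, 0, 0, 0, 0, 0, 0, 0, 0, 0, 0, 0]
}}

```text
clock: 6.9
position: [614.0, -63.7, 197.4]
ee_rot: [-0.421, 0.907, -0.0, 0.0]
contact_force: [0.6, -0.9, 1.1]
gripper_width: 13.1
```

{"method": "play_rows", "body": {
  "motion": [0, 0, 0, 0, 0, 0, -10, 0, 0, 0, 0, 0, 0, -20, 0, 0, 0, 0, 0, 0, -30, 0, 0, 0, 0, 0, 0, -40, 0, 0, 0, 0, 0, 0, -50]
}}

```text
clock: 7.52
position: [613.7, -63.2, 197.4]
ee_rot: [0.005, 1.0, 0.0, 0.0]
contact_force: [-0.6, -0.1, -0.3]
gripper_width: 13.3
```

{"method": "play_rows", "body": {
  "motion": [0, 0, 0, 0, 0, 0, -6, 0, 0, 0, 0, 0, 0, -8, 0, 0, 0, 0, 0, 0, -8]
}}

```text
clock: 7.9
position: [613.8, -63.2, 197.5]
ee_rot: [0.071, 0.997, 0.0, 0.0]
contact_force: [0.7, 1.3, 2.1]
gripper_width: 13.0
```

```bash
python3 - <<'E'
from h import *
s=arm.read_state(); print(s['position'],s['contact_force'],s['wrist_torque'],s['joints'],Ro.from_quat(s['ee_rot']).as_matrix()[:,1])
for c in ('top','scene'):
  i,im,d=snap(c,c+'4.png')
  b=(200,120,340,300) if c=='top' else (280,150,400,300)
  q=cv2.resize(im[b[1]:b[3],b[0]:b[2]],None,fx=4,fy=4,interpolation=cv2.INTER_CUBIC)[:600,:800]
  cv2.imwrite(f'pics/{c}4c.png',q[...,::-1])
E
```

```text
[613.80086644 -63.17386102 197.46334295] [0.69233646 1.32791179 2.09639057] [0.53700551 0.06468324 0.03965742] [ 1.59187411e-01  3.95617714e-01 -6.27352599e-02 -4.78181829e-04
 -1.11211776e+00 -1.87191684e+00] [1.41666502e-01 9.89914313e-01 5.06083673e-04]
```

View pics/scene4c.png

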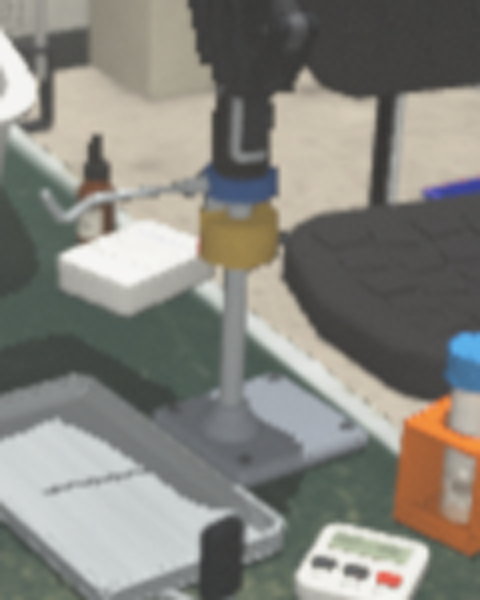

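{"method": "play_rows", "body": {
  "motion": [0, 0, 0, -0.1, 0, 0, -1, 0, 0, 0, -0.2, 0, 0, -2, 0, 0, 0, -0.2, 0, 0, -2]
}}

```text
clock: 8.38
position: [613.8, -63.2, 195.2]
ee_rot: [0.089, 0.996, 0.0, -0.0]
contact_force: [-0.1, 2.6, 2.3]
gripper_width: 13.1
```

{"method": "play_rows", "body": {
  "motion": [0, 0, 0, -0.05, 0, 0, -0.5, 0, 0, 0, -0.1, 0, 0, -1, 0, 0, 0, -0.1, 0, 0, -1]
}}

```text
clock: 8.75
position: [613.8, -63.3, 194.2]
ee_rot: [0.098, 0.995, 0.0, 0.0]
contact_force: [-0.1, 3.5, 1.7]
gripper_width: 13.1
```

{"method": "play_rows", "body": {
  "motion": [0, 0, 0, -0.05, 0, 0, 0, 0, 0, 0, -0.05, 0, 0, 0]
}}

```text
clock: 9.0
position: [613.8, -63.3, 193.7]
ee_rot: [0.098, 0.995, 0.0, -0.0]
contact_force: [0.1, 4.9, 1.5]
gripper_width: 13.3
```

{"method": "play_rows", "body": {
  "motion": [0, 0, 0, -0.03, 0, 0, 0, 0, 0, 0, -0.03, 0, 0, 0]
}}

```text
clock: 9.25
position: [613.8, -63.3, 193.5]
ee_rot: [0.098, 0.995, 0.0, 0.0]
contact_force: [-0.6, 5.3, 2.9]
gripper_width: 13.2
```

{"method": "play_rows", "body": {
  "motion": [0, 0, 0, -0.03, 0, 0, 0, 0, 0, 0, -0.03, 0, 0, 0]
}}

```text
clock: 9.5
position: [613.8, -63.3, 193.2]
ee_rot: [0.098, 0.995, 0.0, 0.0]
contact_force: [-0.3, 5.4, 2.6]
gripper_width: 12.9
```

{"method": "play_rows", "body": {
  "motion": [0, 0, 0.04, -0.03, 0, 0, 0, 0, 0, 0.04, -0.03, 0, 0, 0]
}}

```text
clock: 9.75
position: [613.8, -63.2, 192.9]
ee_rot: [0.098, 0.995, -0.0, 0.0]
contact_force: [-0.8, 4.0, 1.7]
gripper_width: 12.8
```

{"method": "play_rows", "body": {
  "motion": [0, 0, 0, -0.03, 0, 0, 0, 0, 0, 0, -0.03, 0, 0, 0]
}}

```text
clock: 10.0
position: [613.8, -63.2, 192.6]
ee_rot: [0.098, 0.995, -0.0, 0.0]
contact_force: [-0.6, 3.3, 2.1]
gripper_width: 13.4
```

{"method": "play_rows", "body": {
  "motion": [0, 0, 0, -0.03, 0, 0, 0, 0, 0, 0, -0.03, 0, 0, 0]
}}

```text
clock: 10.25
position: [613.8, -63.2, 192.5]
ee_rot: [0.098, 0.995, -0.0, 0.0]
contact_force: [-1.3, 4.5, 2.3]
gripper_width: 13.5
```

{"method": "play_rows", "body": {
  "motion": [0, 0, 0.03, -0.03, 0, 0, 0, 0, 0, 0.03, -0.03, 0, 0, 0]
}}

```text
clock: 10.5
position: [613.8, -63.2, 192.4]
ee_rot: [0.098, 0.995, -0.0, 0.0]
contact_force: [-0.7, 1.7, 4.3]
gripper_width: 13.2
```

{"method": "play_rows", "body": {
  "motion": [0, 0, 0, -0.03, 0, 0, 0, 0, 0, 0, -0.03, 0, 0, 0]
}}

```text
clock: 10.75
position: [613.8, -63.1, 192.2]
ee_rot: [0.098, 0.995, -0.0, 0.0]
contact_force: [-1.5, 2.5, 5.2]
gripper_width: 13.2
```

{"method": "play_rows", "body": {
  "motion": [0, 0, 0, -0.02, 0, 0, -1, 0, 0, 0, -0.02, 0, 0, -1.5, 0, 0, 0, -0.02, 0, 0, -1.5]
}}

```text
clock: 11.12
position: [613.8, -63.0, 191.5]
ee_rot: [0.111, 0.994, -0.0, 0.0]
contact_force: [-0.3, 0.4, 2.9]
gripper_width: 13.2
```

{"method": "play_rows", "body": {
  "motion": [0, 0, 0, 0, 0, 0, -1, 0, 0, 0, 0, 0, 0, -1.5, 0, 0, 0, 0, 0, 0, -1.5]
}}

```text
clock: 11.5
position: [613.8, -63.0, 191.1]
ee_rot: [0.124, 0.992, -0.0, -0.0]
contact_force: [0.7, 0.3, 0.8]
gripper_width: 12.8
```

{"method": "play_rows", "body": {
  "motion": [0, 0, 0, 0, 0, 0, -1, 0, 0, 0, 0, 0, 0, -1, 0, 0, 0, 0, 0, 0, -1]
}}

```text
clock: 11.88
position: [613.7, -62.9, 191.1]
ee_rot: [0.132, 0.991, -0.0, -0.0]
contact_force: [1.2, -0.2, -0.7]
gripper_width: 13.3
```

{"method": "play_rows", "body": {
  "motion": [0, 0, 0, -0.05, 0, 0, 0, 0, 0, 0, -0.05, 0, 0, 0]
}}

```text
clock: 12.12
position: [613.8, -63.0, 191.1]
ee_rot: [0.132, 0.991, -0.0, 0.0]
contact_force: [0.7, -2.1, 0.8]
gripper_width: 13.1
```

{"method": "play_rows", "body": {
  "motion": [0, 0, 0, -0.05, 0, 0, 0, 0, 0, 0, -0.05, 0, 0, 0]
}}

```text
clock: 12.38
position: [613.8, -62.9, 190.8]
ee_rot: [0.132, 0.991, -0.0, 0.0]
contact_force: [0.4, -1.2, 2.1]
gripper_width: 13.2
```

{"method": "play_rows", "body": {
  "motion": [0, 0, 0, -0.05, 0, 0, 0, 0, 0, 0, -0.05, 0, 0, 0]
}}

```text
clock: 12.62
position: [613.8, -62.9, 190.1]
ee_rot: [0.132, 0.991, -0.0, 0.0]
contact_force: [1.1, -1.6, 1.9]
gripper_width: 13.3
```

{"method": "play_rows", "body": {
  "motion": [0, 0, 0, -0.05, 0, 0, 0, 0, 0, 0, -0.05, 0, 0, 0]
}}

```text
clock: 12.88
position: [613.8, -62.9, 189.5]
ee_rot: [0.132, 0.991, -0.0, 0.0]
contact_force: [0.6, -1.7, 2.2]
gripper_width: 13.1
```

{"method": "play_rows", "body": {
  "motion": [0, 0, 0, -0.05, 0, 0, 0, 0, 0, 0, -0.05, 0, 0, 0]
}}

```text
clock: 13.12
position: [613.8, -62.9, 189.0]
ee_rot: [0.132, 0.991, -0.0, 0.0]
contact_force: [0.8, -1.8, 2.0]
gripper_width: 13.1
```

{"method": "play_rows", "body": {
  "motion": [0, 0, 0, -0.05, 0, 0, 0, 0, 0, 0, -0.1, 0, 0, 0, 0, 0, 0, -0.1, 0, 0, 0]
}}

```text
clock: 13.5
position: [613.8, -62.9, 188.0]
ee_rot: [0.132, 0.991, -0.0, 0.0]
contact_force: [0.9, -3.4, 1.9]
gripper_width: 13.3
```

{"method": "play_rows", "body": {
  "motion": [0, 0, 0, -0.05, 0, 0, 0, 0, 0, 0, -0.1, 0, 0, 0, 0, 0, 0, -0.1, 0, 0, 0]
}}

```text
clock: 13.88
position: [613.8, -62.9, 186.9]
ee_rot: [0.132, 0.991, -0.0, -0.0]
contact_force: [-0.2, -2.8, 0.8]
gripper_width: 12.9
```

{"method": "play_rows", "body": {
  "motion": [0, 0, 0, -0.05, 0, 0, 0, 0, 0, 0, -0.1, 0, 0, 0, 0, 0, 0, -0.1, 0, 0, 0]
}}

```text
clock: 14.25
position: [613.8, -62.8, 185.9]
ee_rot: [0.132, 0.991, -0.0, -0.0]
contact_force: [1.5, -2.8, 1.9]
gripper_width: 13.4
```

{"method": "play_rows", "body": {
  "motion": [0, 0, -0.03, -0.05, 0, 0, 0, 0, 0, -0.03, -0.1, 0, 0, 0, 0, 0, -0.03, -0.1, 0, 0, 0]
}}

```text
clock: 14.62
position: [613.8, -62.9, 184.9]
ee_rot: [0.132, 0.991, 0.0, -0.0]
contact_force: [0.2, -1.3, 1.3]
gripper_width: 13.2
```

{"method": "play_rows", "body": {
  "motion": [0, 0, 0, -0.05, 0, 0, 0, 0, 0, 0, -0.05, 0, 0, 0]
}}

```text
clock: 14.88
position: [613.8, -62.9, 184.6]
ee_rot: [0.132, 0.991, 0.0, 0.0]
contact_force: [-0.0, -0.2, 2.1]
gripper_width: 13.2
```

{"method": "play_rows", "body": {
  "motion": [0, 0, 0, -0.05, 0, 0, 0, 0, 0, 0, -0.05, 0, 0, 0]
}}

```text
clock: 15.12
position: [613.8, -63.0, 184.5]
ee_rot: [0.132, 0.991, 0.0, 0.0]
contact_force: [-0.8, 0.4, 4.9]
gripper_width: 13.4
```

{"method": "play_rows", "body": {
  "motion": [0, 0, 0, -0.03, 0, 0, 0, 0, 0, 0, -0.05, 0, 0, 0]
}}

```text
clock: 15.38
position: [613.9, -63.0, 184.5]
ee_rot: [0.132, 0.991, 0.0, 0.0]
contact_force: [-2.3, 0.2, 7.8]
gripper_width: 12.9
```

{"method": "play_rows", "body": {
  "motion": [0, 0, 0, -0.02, 0, 0, 0, 0, 0, 0, -0.02, 0, 0, 0]
}}

```text
clock: 15.62
position: [613.9, -63.0, 184.5]
ee_rot: [0.132, 0.991, 0.0, 0.0]
contact_force: [-2.0, -0.2, 6.7]
gripper_width: 13.2
```

```bash
python3 - <<'E'
from h import *
s=st()
i,im,d=snap('scene'); q=cv2.resize(im[150:300,280:400],None,fx=4,fy=4,interpolation=cv2.INTER_CUBIC); cv2.imwrite('pics/s5.png',q[...,::-1])
E
```

```text
clock 15.625
joints [ 0.16   0.406 -0.081  0.    -1.083 -1.996]
joint_vel [ 0.     0.002 -0.001  0.     0.001 -0.   ]
joint_efforts [ 5.4000e-02 -3.4842e+01  1.5982e+01  3.2020e+00  5.1300e-01  9.0000e-03]
position [613.873 -63.011 184.519]
ee_rot [0.132 0.991 0.    0.   ]
contact_force [-1.975 -0.229  6.69 ]
wrist_torque [ 0.06   0.551 -0.035]
gripper_width 13.209
```

View pics/s5.png

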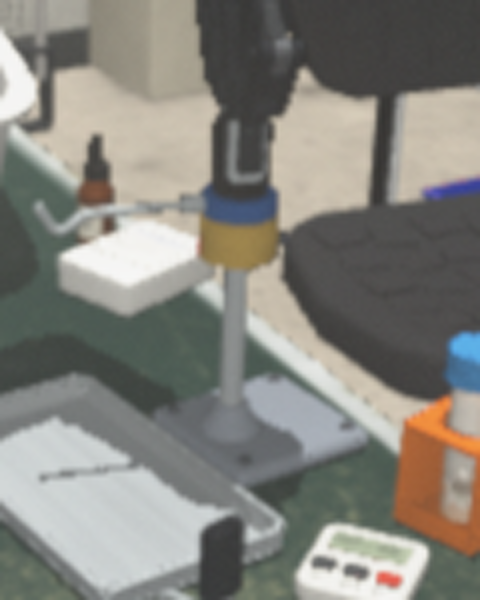

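{"method": "play_rows", "body": {
  "motion": [0, 0, 0, 0.03, 0, 0, 0, 100, 0, 0, 0.03, 0, 0, 0, 100, 0, 0, 0.03, 0, 0, 0, 100, 0, 0, 0.03, 0, 0, 0, 100, 0, 0, 0.03, 0, 0, 0]
}}

```text
clock: 16.3
position: [613.6, -63.1, 183.2]
ee_rot: [0.132, 0.991, -0.0, -0.0]
contact_force: [0.0, 0.1, -0.3]
gripper_width: 83.7
```

{"method": "play_rows", "body": {
  "motion": [100, 0, 0, 2, 0, 0, 0, 100, 0, 0, 7, 0, 0, 0, 100, -2, -4, 12, 0, 0, 0, 100, -7, -9, 14, 0, 0, 0, 100, -11, -13, 14, 0, 0, 0]
}}

```text
clock: 16.92
position: [509.2, -188.3, 324.9]
ee_rot: [0.132, 0.991, -0.0, 0.002]
contact_force: [0.3, -0.4, 0.5]
gripper_width: 85.2
```

{"method": "play_rows", "body": {
  "motion": [100, -2, -5, 0, 0, 0, 0, 100, -4, -10, 0, 0, 0, 0, 100, -5.5, -11, 0, 0, 0, 0, 100, -5.5, -11, 0, 0, 0, 0]
}}

```text
clock: 17.42
position: [453.7, -297.7, 323.2]
ee_rot: [0.133, 0.991, 0.0, 0.0]
contact_force: [0.7, 0.5, 1.1]
gripper_width: 85.3
```

```bash
python3 - <<'E'
from h import *
st()
i,im,d=snap('wrist','w6.png'); np.savez('wrist6.npz',d=d,im=im,**{k:np.array(v) for k,v in i.items()})
for n in ['rack_grip','rack_eye','slide_rack']:
    print(n,[(np.round(x['uv'],1),round(x['confidence'],2)) for x in arm.place_of(n,'wrist')[:2]])
i,im,d=snap('top','t6.png'); np.savez('top6.npz',d=d,im=im,**{k:np.array(v) for k,v in i.items()})
i,im,d=snap('scene','s6.png'); np.savez('scene6.npz',d=d,im=im,**{k:np.array(v) for k,v in i.items()})
E
```

```text
clock 17.425
joints [-0.282  0.191 -0.034 -0.    -1.345 -1.556]
joint_vel [ 0.038  0.007  0.009 -0.002  0.007 -0.005]
joint_efforts [ -0.812 -30.144  19.614   4.413  -0.04    0.042]
position [ 453.688 -297.668  323.199]
ee_rot [0.133 0.991 0.    0.   ]
contact_force [0.715 0.488 1.069]
wrist_torque [ 0.018  0.006 -0.006]
gripper_width 85.323
rack_grip [(array([303.8, 202.8]), 0.91), (array([197.3, 187.7]), 0.18)]
rack_eye [(array([308.2, 199.4]), 0.86)]
slide_rack [(array([306.9, 191.3]), 0.82)]
```

View pics/w6.png

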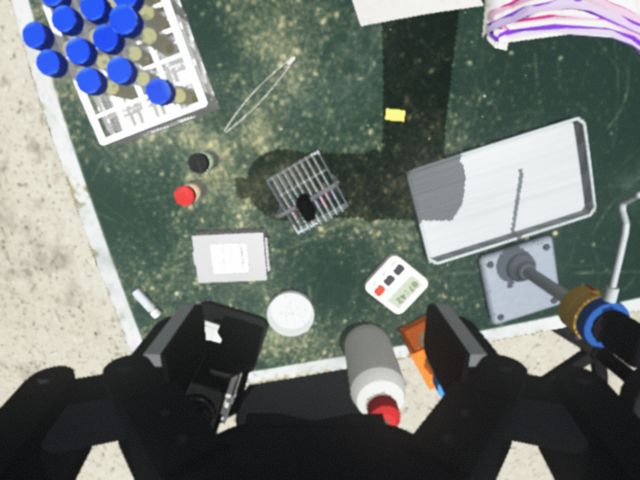

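View pics/t6.png

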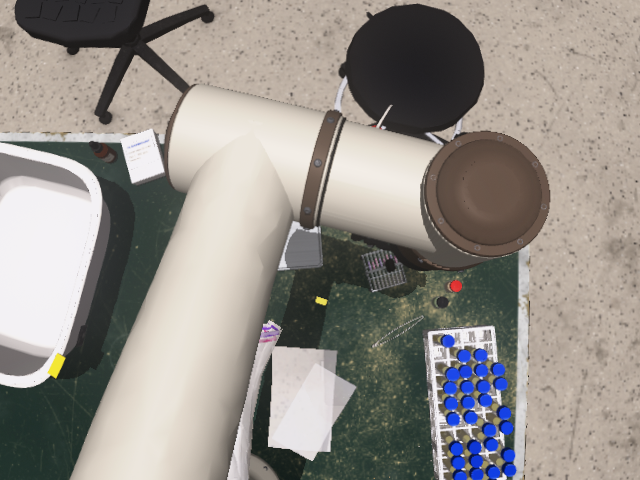

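```bash
python3 - <<'E'
from h import *
np.set_printoptions(suppress=True,precision=1)
i,im,d=load('wrist','6'); W=cloud(i,d)
for n,uv,h in [('grip',(303.8,202.8),114),('eye',(308.2,199.4),82),('rack',(306.9,191.3),0)]: print(n,at_height(i,uv,h))
box=np.zeros(d.shape,bool); box[140:245,255:360]=1
for lo,hi in [(112,140),(60,100),(25,45)]:
    m=box&(W[...,2]>lo)&(W[...,2]<hi); P=W[m]; print(lo,len(P),P.mean(0),cv2.minAreaRect(P[:,:2].astype(np.float32)), np.percentile(P[:,2],[5,50,95]))
b=(240,130,375,250); q=cv2.resize(im[b[1]:b[3],b[0]:b[2]],None,fx=5,fy=5,interpolation=cv2.INTER_CUBIC); cv2.imwrite('pics/w6c.png',q[...,::-1])
E
```

```text
grip [ 443.5 -305.   114. ]
eye [ 446.5 -302.1   82. ]
rack [ 449.4 -305.9    0. ]
112 339 [ 446.7 -304.2  126.4] ((447.72259521484375, -304.6263732910156), (21.41069984436035, 12.59908676147461), 13.195237159729004) [114.9 127.9 129.6]
60 288 [ 446.9 -302.5   77.3] ((445.4146423339844, -305.12890625), (16.924213409423828, 76.74188232421875), 8.056376457214355) [70.8 77.  83.7]
25 911 [ 448.  -311.    30.2] ((453.7264709472656, -327.46466064453125), (76.31107330322266, 124.22228240966797), 14.135051727294922) [25.3 31.3 33.6]
```

View pics/w6c.png

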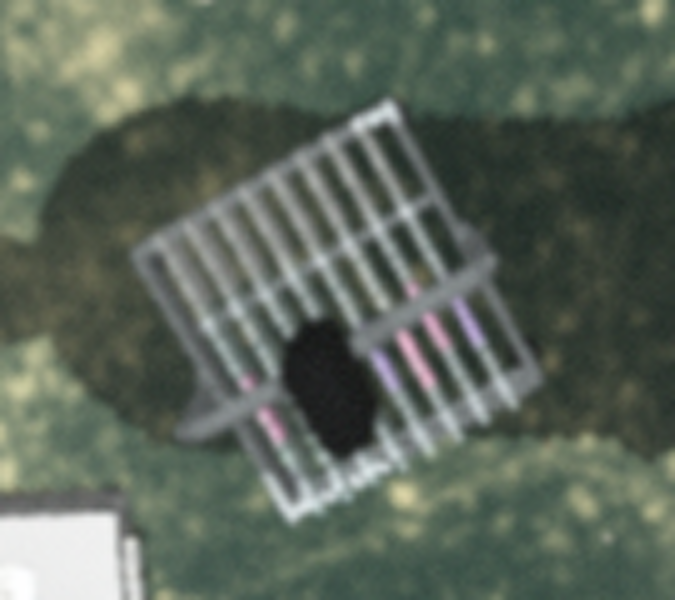

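```bash
python3 - <<'E'
from h import *
np.set_printoptions(suppress=True,precision=1)
i,im,d=load('wrist','6')
def p(X,Y,h): return at_height(i,(240+X/5,130+Y/5),h)
a,b=p(185,435,76),p(495,262,76); print(a,b,(a+b)/2,np.degrees(np.arctan2(*(b-a)[[1,0]])))
# bottom rack edges at z~30
c=[p(*q,30) for q in [(140,250),(392,103),(540,378),(292,515)]]
print(c, np.mean(c,0)); 
for k in range(4):
    e=c[(k+1)%4]-c[k]; print(np.linalg.norm(e),np.degrees(np.arctan2(e[1],e[0])))
# grip top
print(np.degrees(0))
s=arm.read_state(); R=Ro.from_quat(s['ee_rot']).as_matrix(); print('tool y yaw',np.degrees(np.arctan2(R[1,1],R[0,1])),s['position'])
E
```

```text
[ 456.9 -339.4   76. ] [ 438.8 -267.    76. ] [ 447.8 -303.2   76. ] 104.02721928283312
[array([ 420.7, -343.9,   30. ]), array([ 404.1, -279.1,   30. ]), array([ 474.2, -262.1,   30. ]), array([ 490.9, -327.5,   30. ])] [ 447.5 -303.2   30. ]
66.90961289296406 104.38764493674826
72.19193086769863 13.675964922932328
67.47895318294933 -75.72150133886609
72.0727262993756 -166.77778628995455
0.0
tool y yaw 74.89109387634645 [ 455.2 -296.4  323.1]
```

```bash
python3 - <<'E'
from h import *
np.set_printoptions(suppress=True,precision=1)
i,im,d=load('wrist','6'); W=cloud(i,d)
A=np.array([614,-63.2])
def pt(r,z,th): return [A[0]-r*np.cos(th),A[1]-r*np.sin(th),z]
s,ims,ds=load('scene','6')
for th in (-.22,-.265,-.31):
  print(th,'wrist',[np.round(proj(i,pt(r,z,th)),1) for r,z in [(120,177),(108,160),(90,168),(50,172)]],'scene',[np.round(proj(s,pt(r,z,th)),1) for r,z in [(120,177),(108,160),(90,168),(50,172)]])
q=cv2.resize(im[180:340,540:640],None,fx=3.5,fy=3.5,interpolation=cv2.INTER_CUBIC); cv2.imwrite('pics/w6h.png',q[...,::-1])
q=cv2.resize(ims[170:290,270:370],None,fx=5,fy=5,interpolation=cv2.INTER_CUBIC); cv2.imwrite('pics/s6h.png',q[...,::-1])
# hook pts from wrist depth
m=(W[...,2]>150)&(W[...,2]<185)&(W[...,0]<592)&(W[...,0]>480)&(abs(W[...,1]+40)<60)
P=W[m]; print(len(P))
if len(P)>5:
  o=P[np.argsort(P[:,0])]; print(o[::max(1,len(o)//15)]); print('angles',np.median(np.arctan2(-(P[:,1]-A[1]),-(P[:,0]-A[0]))))
t,_,dt=load('top'); Wt=np.load('Wtop.npy')
m=(Wt[...,2]>60)&(Wt[...,0]>340)&(Wt[...,0]<560)&(Wt[...,1]>-180)&(Wt[...,1]<160)
P=Wt[m]
for y in range(-140,160,20):
  k=abs(P[:,1]-y)<10; print(y, (P[k][:,0].max(),) if k.any() else None)
E
```

```text
-0.22 wrist [array([634.9, 195.6]), array([617.5, 206. ]), array([620.9, 228.4]), array([616.3, 273.5])] scene [array([290. , 201.4]), array([295.1, 207.8]), array([302.7, 203.7]), array([319.3, 200.4])]
-0.265 wrist [array([640.7, 195.6]), array([622.5, 206. ]), array([625.1, 228.3]), array([618.6, 273.4])] scene [array([289.4, 200.5]), array([294.6, 207. ]), array([302.2, 203.1]), array([319., 200.])]
-0.31 wrist [array([646.3, 195.8]), array([627.4, 206.2]), array([629.2, 228.4]), array([620.9, 273.5])] scene [array([289. , 199.7]), array([294.2, 206.2]), array([301.8, 202.4]), array([318.7, 199.6])]
1185
[[494.7 -31.4 175. ]
 [501.9 -32.2 172.3]
 [508.8 -36.6 158. ]
 [516.  -37.4 162.1]
 [523.  -39.  169.5]
 [531.  -39.5 169.8]
 [539.1 -40.5 169.7]
 [548.3 -45.9 168.9]
 [556.6 -49.  170.2]
 [565.7 -48.6 169.4]
 [575.7 -51.3 170. ]
 [580.7 -57.4 172.8]
 [585.8 -62.  169.8]
 [590.4 -65.1 164.5]
 [591.4 -66.2 172.6]]
angles -0.24392139478412747
-140 (np.float64(558.869511975532),)
-120 (np.float64(559.1174251359055),)
-100 (np.float64(353.0995156713105),)
-80 (np.float64(354.94547642362147),)
-60 (np.float64(350.1331663523528),)
-40 (np.float64(352.20577210316594),)
-20 (np.float64(357.93304588937514),)
0 (np.float64(368.2735716017749),)
20 (np.float64(382.0267145103372),)
40 (np.float64(396.1482472341399),)
60 (np.float64(406.98224246432244),)
80 (np.float64(410.8937165668804),)
100 (np.float64(371.64489131530087),)
120 None
140 None
```

View pics/w6h.png

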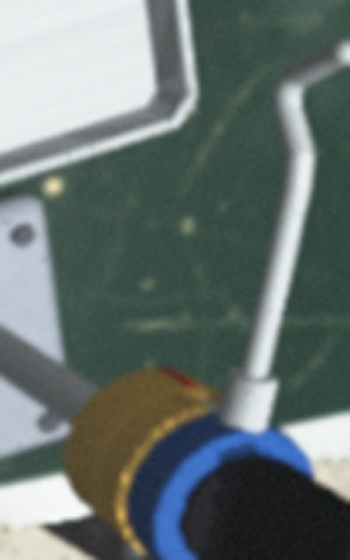

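View pics/s6h.png

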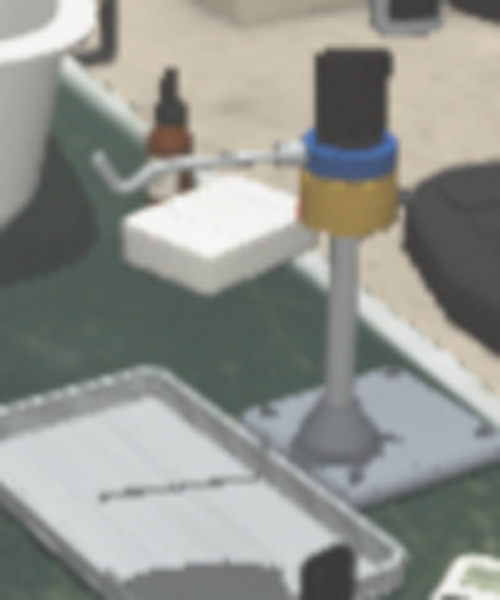

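{"method": "play_rows", "body": {
  "motion": [100, -0.8, -0.7, -4, 0, 0, 10, 100, -0.8, -0.7, -8, 0, 0, 20, 100, -0.8, -0.7, -12, 0, 0, 29.1, 100, -0.8, -0.7, -15, 0, 0, 29.1, 100, -0.8, -0.7, -15, 0, 0, 29.1]
}}

```text
clock: 18.35
position: [445.6, -303.2, 170.9]
ee_rot: [-0.121, 0.993, 0.001, -0.003]
contact_force: [-0.3, 1.0, 1.1]
gripper_width: 85.4
```

```bash
python3 - <<'E'
from h import *
np.set_printoptions(suppress=True,precision=1)
i,im,d=snap('wrist','w7.png'); W=cloud(i,d)
s=arm.read_state(); R=Ro.from_quat(s['ee_rot']).as_matrix(); print('tool y yaw',np.degrees(np.arctan2(R[1,1],R[0,1])),s['position'])
m=(W[...,2]>105)&(W[...,2]<140)&(abs(W[...,0]-447)<25)&(abs(W[...,1]+304)<25)
P=W[m];print(len(P),cv2.minAreaRect(P[:,:2].astype(np.float32)),P[:,2].max())
for n,h in [('rack_grip',114),('rack_eye',82)]:
    for x in arm.place_of(n,'wrist')[:1]: print(n,x['uv'],x['confidence'],at_height(i,x['uv'],h))
E
```

```text
tool y yaw 103.95696733621261 [ 446.8 -304.   172.9]
1078 ((447.7364501953125, -305.1231384277344), (21.80182647705078, 12.806143760681152), 13.427087783813477) 130.46893912635056
rack_grip [310.3, 264.3] 0.56 [ 445.6 -305.3  114. ]
rack_eye [308.9, 251.2] 0.62 [ 448.  -305.9   82. ]
```

View pics/w7.png

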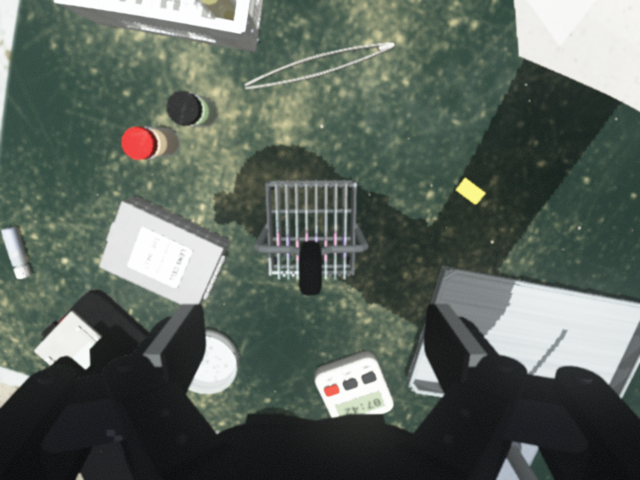

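{"method": "play_rows", "body": {
  "motion": [100, 0.1, -0.1, -3, 0, 0, 0, 100, 0.1, -0.1, -6, 0, 0, 0, 100, 0.1, -0.1, -7.6, 0, 0, 0, 100, 0.1, -0.1, -7.6, 0, 0, 0, 0, 0.1, -0.1, -7.6, 0, 0, 0]
}}

```text
clock: 19.12
position: [448.9, -305.7, 98.8]
ee_rot: [-0.121, 0.993, -0.001, 0.001]
contact_force: [-0.1, -0.1, 0.0]
gripper_width: 69.8
```

{"method": "play_rows", "body": {
  "motion": [0, 0, 0, 0, 0, 0, 0, 0, 0, 0, 0, 0, 0, 0, 0, 0, 0, 0, 0, 0, 0, 0, 0, 0, 0, 0, 0, 0]
}}

```text
clock: 19.62
position: [447.9, -305.4, 97.6]
ee_rot: [-0.121, 0.993, -0.0, 0.0]
contact_force: [1.1, 0.1, 3.0]
gripper_width: 11.0
```

{"method": "play_rows", "body": {
  "motion": [0, 0, 0, 0.5, 0, 0, 0, 0, 0, 0, 1.5, 0, 0, 0, 0, 0, 0, 3.2, 0, 0, 0, 0, 0, 0, 5, 0, 0, 0, 0, 0, 0, 6.8, 0, 0, 0]
}}

```text
clock: 20.25
position: [447.4, -305.2, 166.0]
ee_rot: [-0.121, 0.993, 0.0, -0.0]
contact_force: [0.2, -0.8, -2.5]
gripper_width: 11.1
```

{"method": "play_rows", "body": {
  "motion": [0, 0, 0.5, 1.6, 0, 0, -2, 0, 0, 2, 2.8, 0, 0, -6, 0, 0, 4, 3.6, 0, 0, -11, 0, 0, 6.5, 3.8, 0, 0, -16, 0, 0, 9, 3.8, 0, 0, -21]
}}

```text
clock: 20.88
position: [447.4, -214.5, 203.7]
ee_rot: [0.064, 0.998, 0.0, 0.0]
contact_force: [0.6, -0.4, -2.4]
gripper_width: 11.2
```

{"method": "play_rows", "body": {
  "motion": [0, 0, 2.5, 0, 0, 0, -4, 0, 0, 5, 0, 0, 0, -7, 0, 0, 7, 0, 0, 0, -7.6, 0, 0, 8.5, 0, 0, 0, -7.6, 0, 0, 9, 0, 0, 0, -7.6]
}}

```text
clock: 21.5
position: [447.5, -124.7, 203.3]
ee_rot: [0.127, 0.992, 0.0, 0.0]
contact_force: [0.1, 0.1, -1.4]
gripper_width: 11.3
```

```bash
python3 - <<'E'
from h import *
np.set_printoptions(suppress=True,precision=1)
s=arm.read_state(); R=Ro.from_quat(s['ee_rot']).as_matrix(); print('tool y yaw',np.degrees(np.arctan2(R[1,1],R[0,1])),s['position'],s['contact_force'],s['gripper_width'])
i,im,d=snap('wrist','w8.png'); np.savez('wrist8.npz',d=d,im=im,**{k:np.array(v) for k,v in i.items()})
i,im,d=snap('scene','s8.png'); np.savez('scene8.npz',d=d,im=im,**{k:np.array(v) for k,v in i.items()})
E
```

```text
tool y yaw 75.35323270572599 [ 447.5 -124.7  203.3] [ 0.1  0.1 -1.4] 11.275124971093087
```

View pics/w8.png

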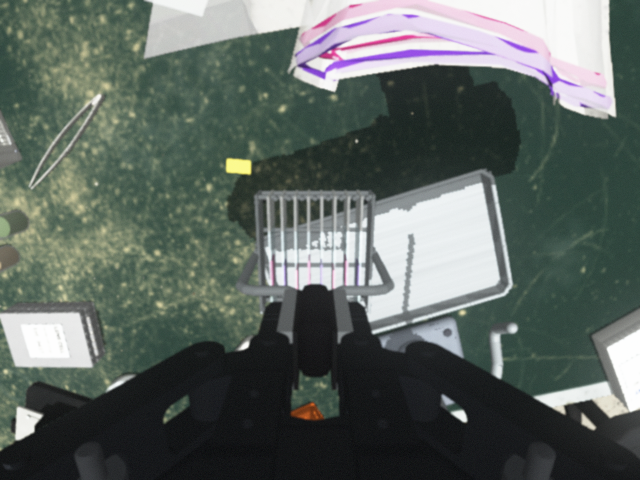

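View pics/s8.png

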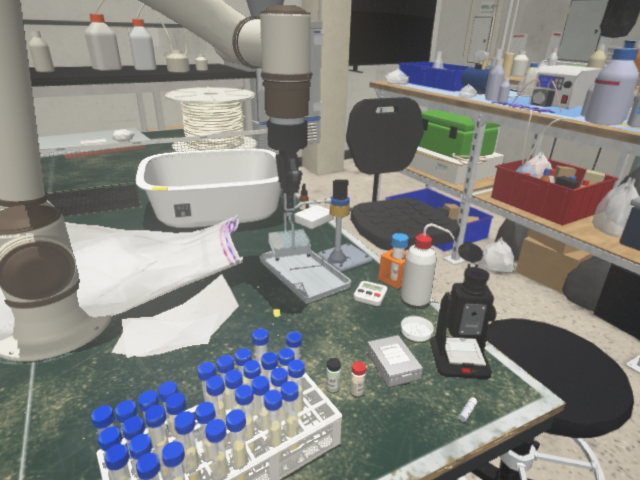

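```bash
python3 - <<'E'
from h import *
np.set_printoptions(suppress=True,precision=1)
i,im,d=load('wrist','8'); W=cloud(i,d)
print('tip',at_height(i,(513,328),176),'dip',at_height(i,(497,331),158), 'depthtip',W[328,513],W[345,499],W[360,498])
A=np.array([614,-63.2])
m=(W[...,2]>150)&(W[...,2]<185)&(W[...,0]<592)&(W[...,0]>480)&(abs(W[...,1]+40)<40)
P=W[m]; print(len(P),np.median(np.arctan2(-(P[:,1]-A[1]),-(P[:,0]-A[0]))),P[:,0].min(),P[P[:,0].argmin()])
# wrist-cam bail: check tilt, points of rack bail near
b=(440,290,560,420); q=cv2.resize(im[b[1]:b[3],b[0]:b[2]],None,fx=4,fy=4); cv2.imwrite('pics/w8c.png',q[...,::-1])
for th in (-.24,-.26): print([np.round(proj(i,[A[0]-r*np.cos(th),A[1]-r*np.sin(th),z]),1) for r,z in [(120,177),(108,158),(90,168)]])
E
```

```text
tip [497.1 -31.4 176. ] dip [509.  -32.7 158. ] depthtip [497.3 -31.2 175.7] [515.6 -34.1 162. ] [520.5 -38.  168.1]
763 -0.2551343353744379 494.6415403568608 [494.6 -32.9 174.2]
[array([507.8, 331.2]), array([488.8, 333.2]), array([492.3, 370.5])]
[array([512.2, 331. ]), array([492.5, 333.1]), array([495.4, 370.4])]
```

View pics/w8c.png

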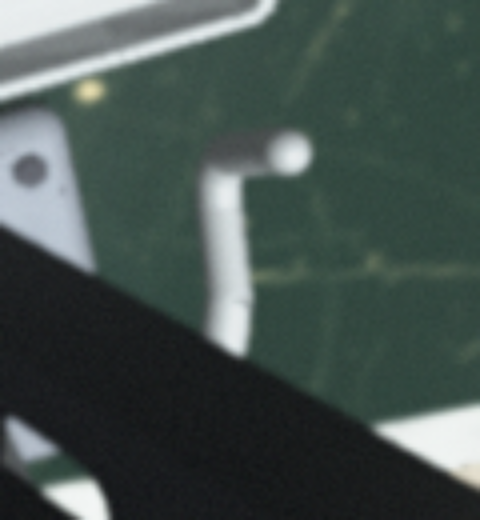

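{"method": "play_rows", "body": {
  "motion": [0, 0.2, 0.8, 0, 0, 0, 0, 0, 0.7, 2.6, 0, 0, 0, 0, 0, 1.3, 4.8, 0, 0, 0, 0, 0, 1.9, 7, 0, 0, 0, 0, 0, 2.35, 8.7, 0, 0, 0, 0]
}}

```text
clock: 22.22
position: [471.4, -37.5, 203.0]
ee_rot: [0.128, 0.992, -0.0, -0.0]
contact_force: [0.4, -0.4, -2.0]
gripper_width: 11.2
```

{"method": "play_rows", "body": {
  "motion": [0, 0.25, 0.9, 0, 0, 0, 0, 0, 0.3, 1.15, 0, 0, 0, 0, 0, 0.3, 1.2, 0, 0, 0, 0, 0, 0.3, 1.2, 0, 0, 0, 0]
}}

```text
clock: 22.72
position: [473.9, -26.7, 203.1]
ee_rot: [0.128, 0.992, -0.0, -0.0]
contact_force: [-0.3, -0.2, -1.5]
gripper_width: 11.3
```

```bash
python3 - <<'E'
from h import *
np.set_printoptions(suppress=True,precision=1)
s=arm.read_state(); R=Ro.from_quat(s['ee_rot']).as_matrix(); print('tool y yaw',np.degrees(np.arctan2(R[1,1],R[0,1])),s['position'],s['contact_force'],s['gripper_width'])
i,im,d=snap('wrist','w9.png'); np.savez('wrist9.npz',d=d,im=im,**{k:np.array(v) for k,v in i.items()})
i,im,d=snap('scene','s9.png'); q=cv2.resize(im[150:310,240:400],None,fx=3.7,fy=3.7,interpolation=cv2.INTER_CUBIC); cv2.imwrite('pics/s9c.png',q[...,::-1])
E
```

```text
tool y yaw 75.25762794971159 [473.9 -26.7 203.1] [-0.3 -0.2 -1.5] 11.337906773015646
```

View pics/w9.png

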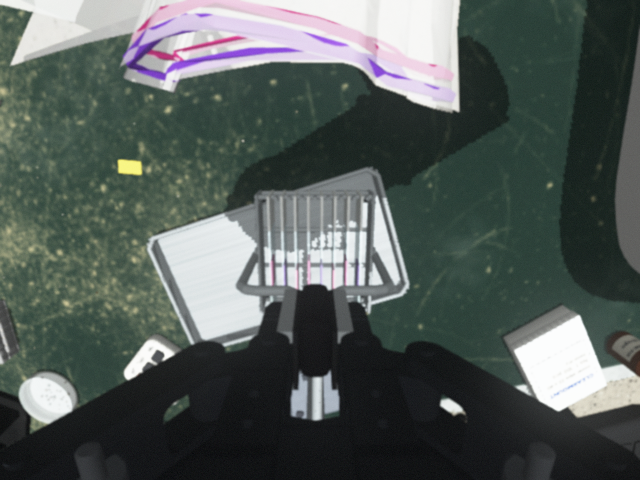

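View pics/s9c.png

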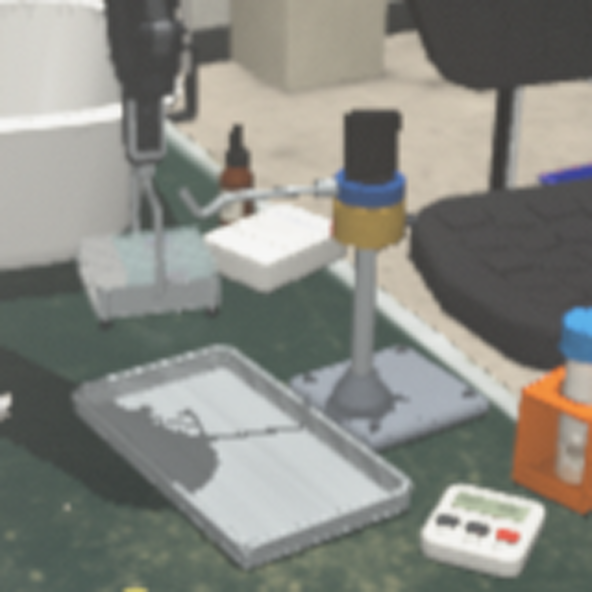

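{"method": "play_rows", "body": {
  "motion": [0, 0.4, 0, 0, 0, 0, 0, 0, 1.1, -0.15, 0, 0, 0, 0, 0, 1.9, -0.4, 0, 0, 0, 0, 0, 2.6, -0.6, 0, 0, 0, 0, 0, 3, -0.7, 0, 0, 0, 0]
}}

```text
clock: 23.45
position: [504.6, -33.4, 202.9]
ee_rot: [0.128, 0.992, -0.0, -0.0]
contact_force: [0.8, -0.7, -2.0]
gripper_width: 11.4
```

{"method": "play_rows", "body": {
  "motion": [0, 0.3, -0.1, 0, 0, 0, 0, 0, 0.5, -0.12, 0, 0, 0, 0, 0, 0.55, -0.13, 0, 0, 0, 0, 0, 0.55, -0.13, 0, 0, 0, 0]
}}

```text
clock: 23.95
position: [509.5, -34.5, 203.1]
ee_rot: [0.128, 0.992, 0.0, -0.0]
contact_force: [-0.3, 0.7, -3.0]
gripper_width: 10.9
```

```bash
python3 - <<'E'
from h import *
np.set_printoptions(suppress=True,precision=1)
s=arm.read_state(); print(s['position'],s['contact_force'],s['gripper_width'])
i,im,d=snap('wrist','w10.png')
i,im,d=snap('scene','s10.png'); q=cv2.resize(im[150:310,240:400],None,fx=3.7,fy=3.7,interpolation=cv2.INTER_CUBIC); cv2.imwrite('pics/s10c.png',q[...,::-1])
E
```

```text
[509.5 -34.5 203.1] [-0.3  0.7 -3. ] 10.942781388591126
```

View pics/s10c.png

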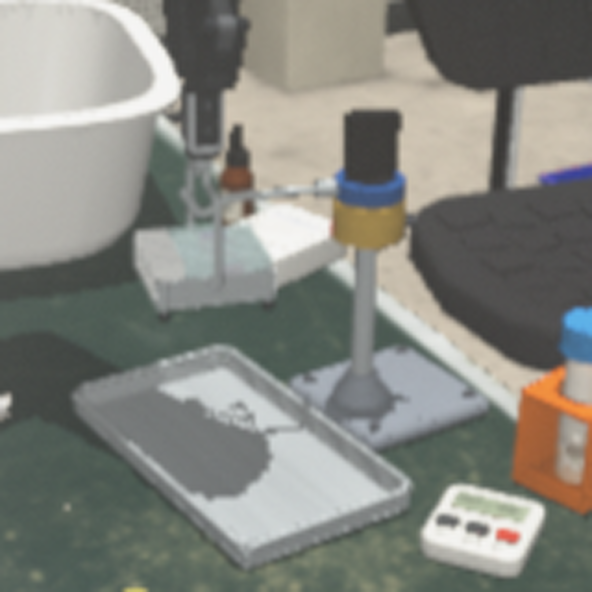

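View pics/w10.png

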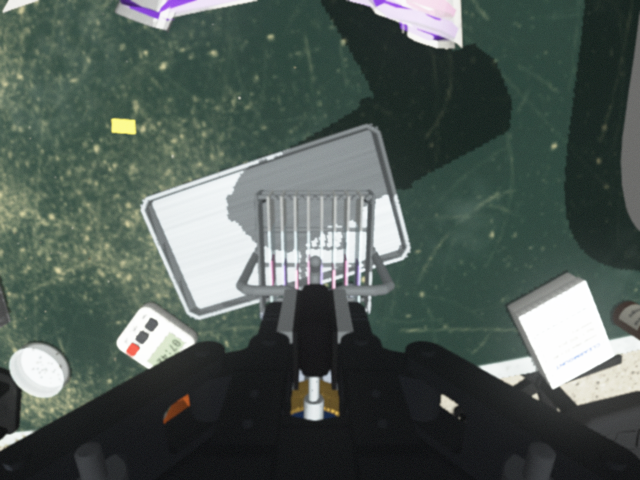

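{"method": "play_rows", "body": {
  "motion": [0, 0, -0.05, -0.4, 0, 0, 0, 0, 0, -0.05, -0.9, 0, 0, 0, 0, 0, -0.05, -1.4, 0, 0, 0, 0, 0, -0.05, -1.8, 0, 0, 0, 0, 0, -0.05, -2, 0, 0, 0]
}}

```text
clock: 24.68
position: [509.8, -35.1, 183.0]
ee_rot: [0.128, 0.992, -0.0, 0.0]
contact_force: [-0.4, 0.2, -0.5]
gripper_width: 11.1
```

{"method": "play_rows", "body": {
  "motion": [0, 0, 0, -0.1, 0, 0, 0, 0, 0, 0, -0.15, 0, 0, 0, 0, 0, 0, -0.15, 0, 0, 0]
}}

```text
clock: 25.05
position: [510.3, -35.0, 182.1]
ee_rot: [0.128, 0.992, 0.0, 0.001]
contact_force: [1.6, 0.1, 0.0]
gripper_width: 11.0
```

{"method": "play_rows", "body": {
  "motion": [0, 0, 0, -0.05, 0, 0, 0, 0, 0, 0, -0.1, 0, 0, 0, 0, 0, 0, -0.1, 0, 0, 0]
}}

```text
clock: 25.42
position: [510.4, -35.0, 181.1]
ee_rot: [0.128, 0.992, 0.0, 0.001]
contact_force: [3.2, -0.8, 2.1]
gripper_width: 11.2
```

{"method": "play_rows", "body": {
  "motion": [0, 0.15, -0.04, 0, 0, 0, 0, 0, 0.15, -0.04, 0, 0, 0, 0]
}}

```text
clock: 25.68
position: [511.0, -35.5, 180.3]
ee_rot: [0.128, 0.992, -0.0, -0.0]
contact_force: [1.9, 0.3, 0.1]
gripper_width: 11.2
```

{"method": "play_rows", "body": {
  "motion": [0, 0, 0, -0.05, 0, 0, 0, 0, 0, 0, -0.08, 0, 0, 0, 0, 0, 0, -0.08, 0, 0, 0]
}}

```text
clock: 26.05
position: [511.1, -35.5, 180.0]
ee_rot: [0.128, 0.992, -0.0, 0.0]
contact_force: [0.9, -0.2, 2.8]
gripper_width: 11.1
```

{"method": "play_rows", "body": {
  "motion": [0, 0.05, 0, -0.05, 0, 0, 0, 0, 0.05, 0, -0.05, 0, 0, 0]
}}

```text
clock: 26.3
position: [511.3, -35.5, 179.8]
ee_rot: [0.128, 0.992, -0.0, -0.0]
contact_force: [-0.7, -0.1, 6.8]
gripper_width: 11.2
```

```bash
python3 - <<'E'
from h import *
np.set_printoptions(suppress=True,precision=1)
s=arm.read_state(); print(s['position'],s['contact_force'],s['wrist_torque'])
i,im,d=snap('wrist','w11.png')
i,im,d=snap('scene','s11.png'); q=cv2.resize(im[150:310,240:400],None,fx=3.7,fy=3.7,interpolation=cv2.INTER_CUBIC); cv2.imwrite('pics/s11c.png',q[...,::-1])
E
```

```text
[511.3 -35.5 179.8] [-0.7 -0.1  6.8] [0.  0.3 0. ]
```

View pics/s11c.png

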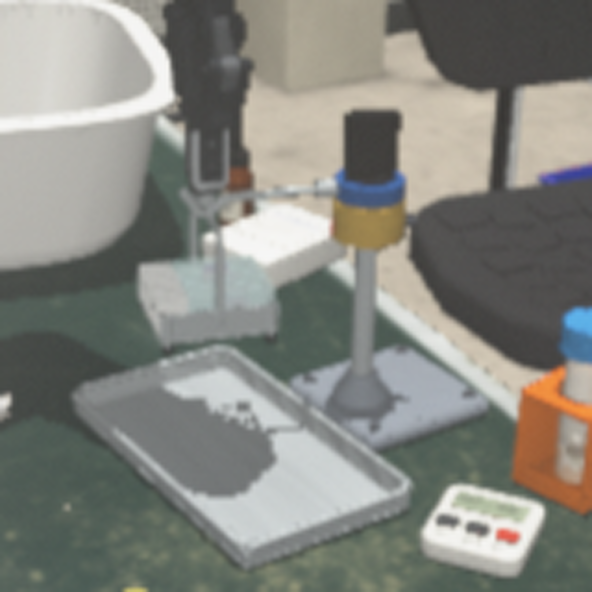

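View pics/w11.png

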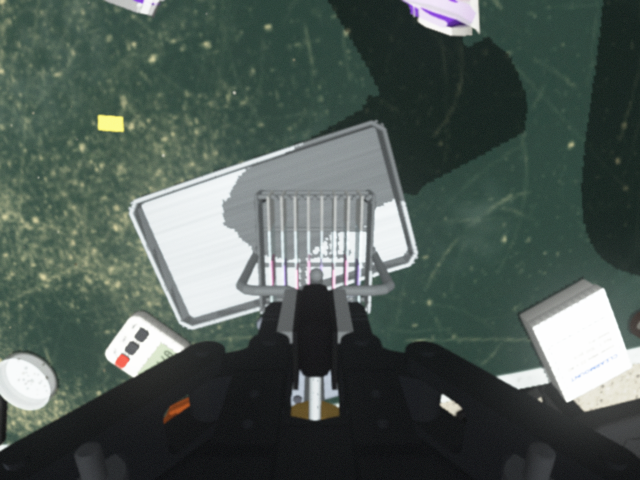

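{"method": "play_rows", "body": {
  "motion": [0, 0, 0, 0.05, 0, 0, 0, 0, 0, 0, 0.05, 0, 0, 0]
}}

```text
clock: 26.65
position: [511.3, -35.5, 179.9]
ee_rot: [0.128, 0.992, -0.0, -0.0]
contact_force: [-0.4, 0.2, 4.7]
gripper_width: 11.2
```

{"method": "play_rows", "body": {
  "motion": [18, 0, 0, 0, 0, 0, 0, 22, 0, 0, 0, 0, 0, 0, 26, 0, 0, 0, 0, 0, 0, 30, 0, 0, 0, 0, 0, 0]
}}

```text
clock: 27.15
position: [511.4, -35.5, 179.5]
ee_rot: [0.128, 0.992, -0.0, -0.0]
contact_force: [0.6, 0.4, -0.2]
gripper_width: 25.6
```

```bash
python3 - <<'E'
from h import *
np.set_printoptions(suppress=True,precision=1)
s=arm.read_state(); print(s['position'],s['contact_force'],s['gripper_width'])
i,im,d=snap('wrist','w12.png')
i,im,d=snap('scene','s12.png'); q=cv2.resize(im[150:310,240:400],None,fx=3.7,fy=3.7,interpolation=cv2.INTER_CUBIC); cv2.imwrite('pics/s12c.png',q[...,::-1])
E
```

```text
[511.4 -35.5 179.5] [ 0.6  0.4 -0.2] 25.592269692245885
```

View pics/s12c.png

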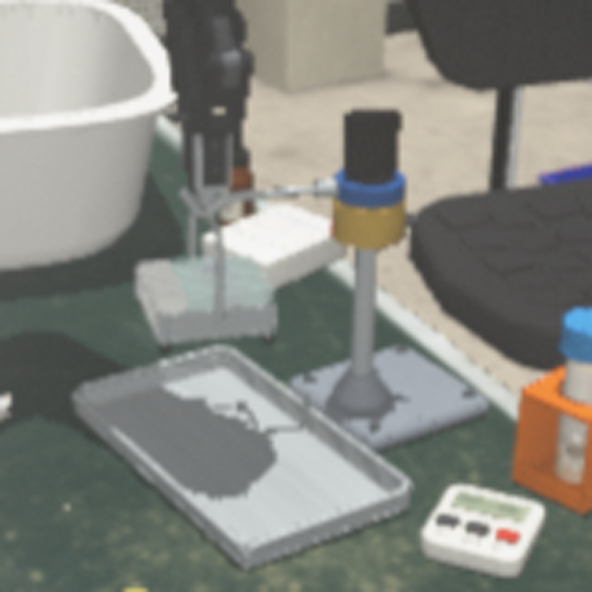

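View pics/w12.png

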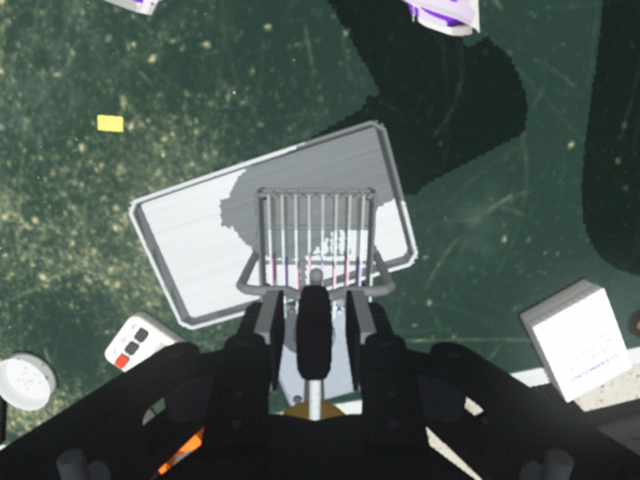

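{"method": "play_rows", "body": {
  "motion": [45, 0, 0, 0, 0, 0, 0, 60, 0, 0, 0, 0, 0, 0, 60, 0, 0, 1, 0, 0, 0, 60, 0, 0, 3, 0, 0, 0, 60, 0, 0, 6, 0, 0, 0]
}}

```text
clock: 27.88
position: [511.2, -35.6, 240.4]
ee_rot: [0.128, 0.992, -0.0, -0.001]
contact_force: [0.4, 0.1, 0.6]
gripper_width: 51.1
```

{"method": "play_rows", "body": {
  "motion": [60, 0, 0, 4, 0, 0, 0, 60, -2, 0, 8, 0, 0, 0, 60, -5, 0, 10, 0, 0, 0, 60, -8, 0, 10, 0, 0, 0, 60, -8, 0, 10, 0, 0, 0]
}}

```text
clock: 28.5
position: [430.2, -35.6, 341.5]
ee_rot: [0.128, 0.992, 0.001, 0.002]
contact_force: [0.9, -0.0, 0.2]
gripper_width: 51.0
```

```bash
python3 - <<'E'
from h import *
np.set_printoptions(suppress=True,precision=1)
s=arm.read_state(); print(s['position'],s['contact_force'],s['gripper_width'],s['clock'])
i,im,d=snap('wrist','w13.png')
i,im,d=snap('scene','s13.png'); q=cv2.resize(im[150:310,240:400],None,fx=3.7,fy=3.7,interpolation=cv2.INTER_CUBIC); cv2.imwrite('pics/s13c.png',q[...,::-1])
E
```

```text
[430.2 -35.6 341.5] [ 0.9 -0.   0.2] 50.97800053433333 28.5
```

View pics/s13c.png

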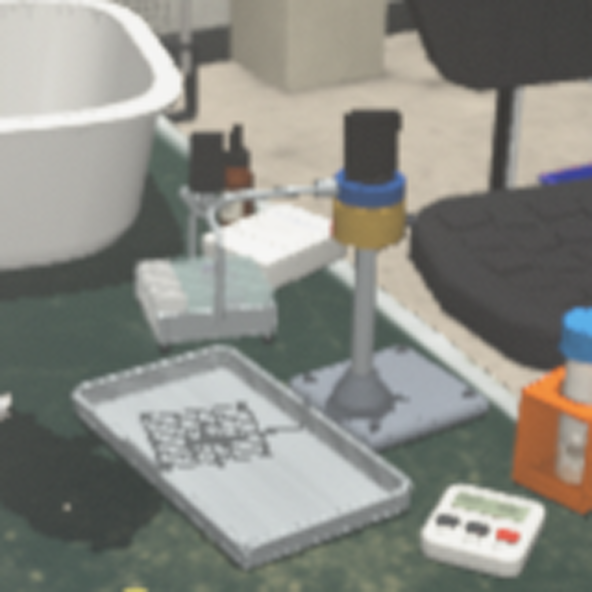

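View pics/w13.png

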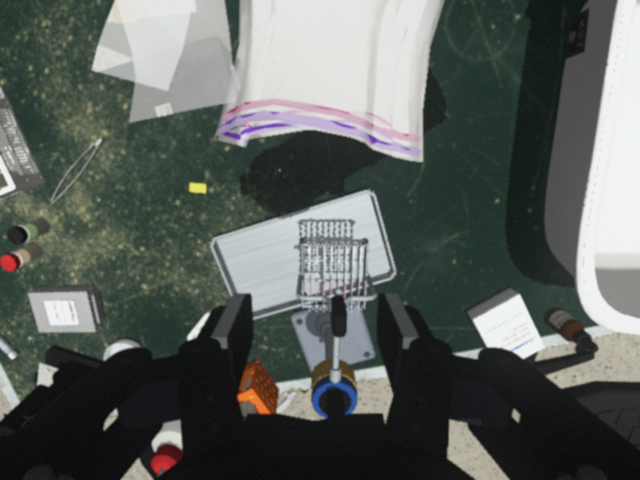

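{"method": "play_rows", "body": {
  "motion": [60, 0, 0, 0, 0, 0, 0, 60, 0, 0, 0, 0, 0, 0, 60, 0, 0, 0, 0, 0, 0, 60, 0, 0, 0, 0, 0, 0, 60, 0, 0, 0, 0, 0, 0]
}}

```text
clock: 29.22
position: [431.6, -35.5, 339.7]
ee_rot: [0.128, 0.992, -0.0, -0.0]
contact_force: [-0.1, -0.4, -0.4]
gripper_width: 51.3
```

{"method": "play_rows", "body": {
  "motion": [60, 0, 0, 0, 0, 0, 0, 60, 0, 0, 0, 0, 0, 0, 60, 0, 0, 0, 0, 0, 0, 60, 0, 0, 0, 0, 0, 0, 60, 0, 0, 0, 0, 0, 0]
}}

```text
clock: 29.85
position: [431.6, -35.5, 339.8]
ee_rot: [0.128, 0.992, 0.0, 0.0]
contact_force: [0.8, -0.1, -0.0]
gripper_width: 51.3
```

```bash
python3 - <<'E'
from h import *
a=arm.get_image('scene')[0].astype(int); 
for _ in range(4): b=arm.get_image('scene')[0].astype(int)
c=cv2.cvtColor(cv2.imread('pics/s13.png'),cv2.COLOR_BGR2RGB).astype(int)
sl=(slice(180,250),slice(270,320))
print(abs(a-b)[sl].mean(),abs(a-b)[sl].max(),abs(c-b)[sl].mean(),abs(c-b)[sl].max(), abs(a-b)[300:400,400:500].max(),abs(a-b)[300:400,400:500].mean())
i,im,d=snap('scene'); q=cv2.resize(im[150:310,240:400],None,fx=3.7,fy=3.7,interpolation=cv2.INTER_CUBIC); cv2.imwrite('pics/s14c.png',q[...,::-1])
E
```

```text
0.6223809523809524 4 0.6245714285714286 3 5 0.7074
```

View pics/s14c.png

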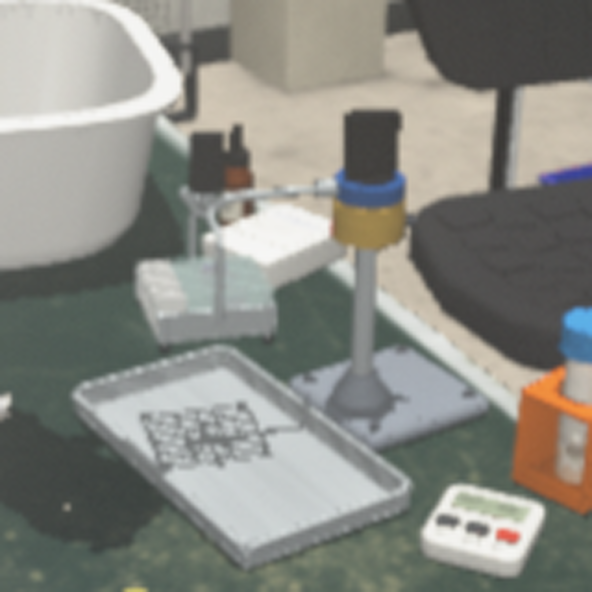

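The rack is hanging still: differences between frames are only at noise level. Handing in.

```bash
python3 -c "
from bench import arm
print(arm.job_done())"
```

```text
the job is handed in; nothing more can be done
None
```

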